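Find and lock the tight spot of a revolving tasting stand

TASK

The revolving tasting stand on the counter rubs at one place in its turn. Turn it slowly by its black knob, feel where it drags hardest and leave it stopped right there; then push the red brake fully in against the rim so that it stays put for repair, and let go. Do not knock the jar, the bowl or the can.

Things in the scene. Friction and masses are not known exactly. Their poses are not given: they have to be found in the camera images.
- base: Fixed dark steel foot of the tasting stand, screwed to the counter, 190 mm across. Its origin is on the counter, on the vertical axis about which the platter turns; z up. The brake sits on its -y side, a small grey wiper block on its +x side.
- platter: Round wooden platter, 220 mm across, 12 mm thick, top face 62 mm above the counter (brass cap 48 mm across in the middle, 8 mm higher). Turns endlessly either way about the vertical axis and stays where it is left; keep it slower than 3 rad/s. Origin on that axis at counter height, x axis towards the knob. It runs evenly at about 1.5 N at the knob, except at its tight spot.
- hub (a point): Point on the platter's turning axis, 70 mm above the counter (the top of the brass cap).
- knob_mid (a point): Centre (half-way up) of the black turning knob: an upright round peg 24 mm in diameter and 56 mm tall, standing on the platter 70 mm from the axis, from 63 to 119 mm above the counter. It spins freely on its own stud, so it can be held with a fixed hand while the platter goes round.
- wiper: Fixed grey block, 22 x 50 x 42 mm, 127 mm from the axis (origin under its centre), below the platter; it holds the sprung wiper on which a hidden high spot of the platter rubs once per turn: over 0.3 rad either side of the worst point the drag at the knob rises smoothly to one peak of about 9 N while turning and falls again. Where in the turn differs every time and cannot be seen.
- brake (a joint): Slide of the red brake, m: 0 fully out (as at the start), 0.016 fully in. It moves along the base's +y, towards the axis, against about 6 N of friction plus, from 0.008 on, a pad spring that adds up to 5 N; it stays where it is left.
- brake_tab (a point): Grip point of the red brake's upright tab, 85 mm above the counter, on the tab's centre line; 155 mm from the axis along the base's -y when the brake is out. The tab is 18 mm wide (along the base's x), 16 mm deep (along y), and stands from 38 to 104 mm above the counter.
- brake_pad: Black rubber pad of the brake, 30 x 12 x 18 mm, sprung, at rim height (56 mm above the counter); its origin is the centre of the face that meets the platter's rim.
- olive_jar: Loose green jar, 70 mm across, 100 mm tall; origin under its centre. Leave alone.
- dip_bowl: Loose white bowl, 100 mm across, 50 mm tall; origin under its centre. Leave alone.
- sauce_can: Loose yellow can, 66 mm across, 90 mm tall; origin under its centre. Leave alone.

How it is judged:
By the outcome, as a careful person would: the job done as asked, in the order asked, and still so for the second after the job is handed in, with the robot touching nothing.
It also fails if it takes over 72 s, if anything falls off the work surface, if the arm or the gripper's body presses on something with over 40 N, if the wrist force passes 120 N, or if a joint passes its speed limit or range.

ROBOT

A 6-joint arm with a two-finger parallel gripper is mounted at the origin on the work surface. World frame = base frame: x ahead of the robot, y to its left, z up, the work surface at z = 0. Lengths are in m, angles in rad, forces in N, time in s.
With the tool pointing down it reaches from about 0.225 to 0.725 m from the base axis. Payload 3.1 kg.
Tool frame: the origin (TCP) lies at the very end of the fingers, on their centre line; the grasp point (between the pads) lies 19 mm behind it; z points along the fingers, y is the direction in which the jaws open and shut (so a half turn about z gives the same grasp; the last joint's range is limited). The gripper opens to 85 mm and grips with 20 to 120 N. Pads are 22 mm wide; open, the fingers measure 114 mm over their backs; the gripper's body (76 mm by 85 mm) begins 54 mm behind the grasp point. The pads swing forward as they close: fully open they stand 13 mm farther back than shut.
Start: joints at [1.206, 0.048, 0.099, 1.622, 0, 1.443], TCP at [0.123, 0.51, 0.231] pointing down, gripper open.
Joint ranges: [-2.91, 2.91], [-0.99, 1.94], [-1.21, 1.42], [-2.12, 2.29], [-1.49, 1.47], [-3.14, 3.14]. Speed limits (rad/s): [2.79, 2.79, 3.14, 3.14, 3.14, 3.14].

INTERFACE

Orientations are given as [roll, pitch, yaw] about the fixed x, y, z axes, in that order (R = Rz(yaw) Ry(pitch) Rx(roll)).
In Python, from plant import r gives the robot as it stands. The module is installed in compiled form; this text tells all that it offers.
- The arm moves only by the tool servo_tool, never from a script. Its argument "rows" is a list of rows, each a list of 7 numbers: the turn, a rotation vector about the tool's x, y, z scaled (see below), then the shift along the tool's x, y, z scaled (see below), then the finger opening in mm, from 0 to 85.4. In form: [[wx, wy, wz, dx, dy, dz, jaw], ...]. A call has 1 to 20 rows; each row is the pose to reach, as a shift and turn from the pose measured when the call began, along the tool's axes at that moment, turning the shorter way round; what a row does not reach only later rows make up. The controller multiplies each number of a shift by 400 mm and each number of a turn by 180 degrees. A row lasts 1/12 s, in which the tool goes at most 41.7 mm and 7.16 degrees, less where a joint would pass 70% of its speed; a pose out of reach is approached as far as the arm can. A call with a number of a shift or a turn outside -1 to 1 is refused whole. A call with a gripper value outside its range is refused whole. The fingers move at their own pace and stop on an object; the grip force is fixed at half the most. Time passes only in rows, so rows that repeat a pose let the fingers close. It gives the time, the measured TCP pose, the force and the opening at its end, in the units of the state.
- r.get_obs(): the state, without advancing time (a new reading comes with each control period).
- r.camera(name): name is "side" or "top"; returns a dict with "color" (480x640x3 uint8, red, green, blue), "intrinsics" (3x3 intrinsics, pixels), "cam_to_world" (4x4, takes a point from camera to world coordinates). Camera axes: x right, y up, looking along -z (the intrinsics and any distortion apply to the point x, -y, -z); pixel columns grow to the right and rows downward; lengths in m; the calibration is good to about 2 mm. A picture is of the moment at which its call begins. There is no depth.
- r.sign_off(): hands the job in, once; it reports no verdict.
The state is a dict: "t": time; "q": joint angles; "qvel": joint speeds; "tau": joint torques, N m; "eef_pos": TCP position; "orientation": TCP orientation; "contact_force": force on the tool from outside, world axes, zero at the start; "wrist_torque": the same for the moment, N m; "finger_gap": finger opening in m.
Only numpy, scipy, OpenCV 4.12 (cv2) and the standard library are available. Lean on these libraries where they do the work, as an engineer would, in place of code of your own. Each camera call takes 0.05 s, during which the arm holds its last target.

## Working session

There is one attempt and no reset: what is moved stays moved. The work goes in short steps, Python scripts to look and compute and a tool call to move; the robot and the scene stay as the last step left them, time stands still between calls to the robot, and variables do not carry over. Pictures are saved under pics/ and viewed, and the job is handed in when it is done.

Besides the shell and the picture viewer there is one more tool, called by a JSON object that holds its "op" and its "data", one argument or row to a line. servo_tool: Moves the arm, as the interface text tells. Shifts and turns lie within -1 to 1; 1 stands for 400 mm of shift or 180 degrees of turn. Its arguments: {"type":"object","properties":{"rows":{"type":"array","items":{"type":"array","items":{"type":"number"}}}},"required":["rows"]}

```bash
mkdir -p pics; cat > h.py <<'E'
import numpy as np,cv2
from plant import r
def snap(n,f):
    c=r.camera(n); cv2.imwrite('pics/%s.png'%f,c['color'][:,:,::-1]); np.savez('pics/%s.npz'%f,**{k:np.array(v) for k,v in c.items()}); return c
def ray(c,u,v):
    K=np.array(c['intrinsics']);T=np.array(c['cam_to_world'])
    d=np.linalg.inv(K)@np.array([u,v,1.]); d=T[:3,:3]@np.array([d[0],-d[1],-d[2]]); return T[:3,3],d
def onz(c,u,v,z):
    o,d=ray(c,u,v); return o+d*(z-o[2])/d[2]
E
python3 - <<'E'
from h import *
o=r.get_obs()
for k,v in o.items(): print(k,np.round(v,4))
for n in('top','side'):
    c=snap(n,n+'0'); print({k:np.round(v,3).tolist() if k!='color' else 0 for k,v in c.items()})
E
```

```text
t 0.0
q [ 1.2062  0.0488  0.0976  1.622  -0.      1.443 ]
qvel [ 0.001  -0.002  -0.0001  0.0013  0.0003  0.0007]
tau [ 3.00000e-04 -3.38784e+01  3.20014e+01  2.04000e-02 -1.00000e-04
  0.00000e+00]
eef_pos [0.123  0.5098 0.2301]
orientation [-3.1393e+00 -3.0000e-04  2.9048e+00]
contact_force [-0.0483 -0.3872  0.1686]
wrist_torque [0.0884 0.0093 0.0343]
finger_gap 0.0854
{'color': 0, 'intrinsics': [[505.681, 0.0, 318.647], [0.0, 505.681, 230.515], [0.0, 0.0, 1.0]], 'cam_to_world': [[-0.018, 0.984, -0.179, 0.334], [-1.0, -0.022, -0.016, -0.061], [-0.02, 0.178, 0.984, 1.505], [0.0, 0.0, 0.0, 1.0]]}
{'color': 0, 'intrinsics': [[505.267, 0.0, 328.838], [0.0, 505.267, 243.48], [0.0, 0.0, 1.0]], 'cam_to_world': [[0.887, 0.355, -0.296, 0.182], [-0.462, 0.7, -0.545, -0.796], [0.014, 0.62, 0.784, 1.134], [0.0, 0.0, 0.0, 1.0]]}
```

View pics/top0.png

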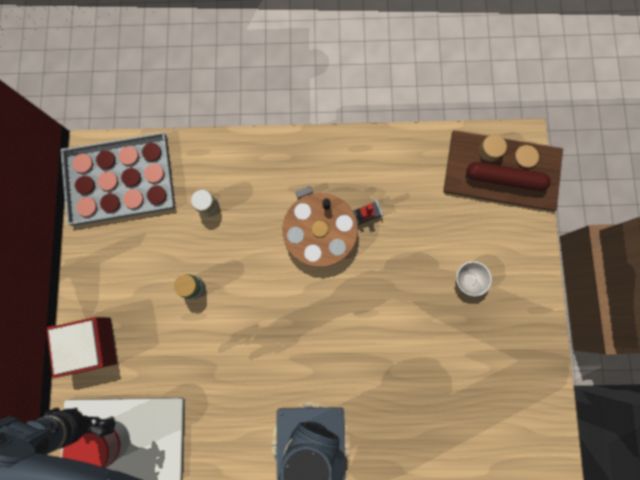

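View pics/side0.png

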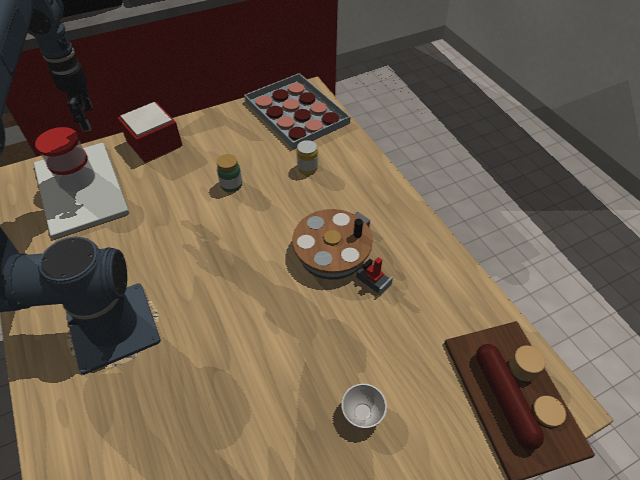

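The top view shows the hub near (320,229), the knob at about (327,204), the brake tab at about (368,211) and the wiper at about (304,191). The jar (188,286), can (203,201) and bowl (473,279) are well clear of the stand. Next I'll measure these with masks.

```bash
cat > m.py <<'E'
from h import *
import sys
def tri(a,b):
    (o1,d1),(o2,d2)=a,b
    A=np.stack([d1,-d2],1); s=np.linalg.lstsq(A,o2-o1,rcond=None)[0]
    p,q=o1+d1*s[0],o2+d2*s[1]; return (p+q)/2,np.linalg.norm(p-q)
def blobs(img,m,box):
    x0,y0,x1,y1=box; mm=np.zeros(m.shape,np.uint8); mm[y0:y1,x0:x1]=m[y0:y1,x0:x1]
    n,l,s,c=cv2.connectedComponentsWithStats(mm); return sorted([(int(s[i,4]),np.round(c[i],1).tolist(),s[i,:4].tolist()) for i in range(1,n) if s[i,4]>=8],reverse=True)[:4]
def masks(c):
    im=c['color'].astype(int); R,G,B=im[...,0],im[...,1],im[...,2]
    hsv=cv2.cvtColor(c['color'],cv2.COLOR_RGB2HSV).astype(int)
    return dict(red=((R>90)&(G<45)&(B<50)),black=(im.max(2)<45),brass=((abs(hsv[...,0]-19)<5)&(hsv[...,1]>140)&(hsv[...,2]>110)),wood=((hsv[...,0]<14)&(hsv[...,1]>110)&(hsv[...,2]>80)))
E
python3 - <<'E'
from m import *
for n,box in(('top',(270,170,400,280)),('side',(280,190,410,310))):
    c=dict(np.load('pics/%s0.npz'%n)); M=masks(c)
    for k in M: print(n,k,blobs(c,M[k].astype(np.uint8),box))
    x0,y0,x1,y1=box; cv2.imwrite('pics/%sc.png'%n,cv2.resize(c['color'][y0:y1,x0:x1,::-1],None,fx=6,fy=5,interpolation=cv2.INTER_CUBIC)[:600])
    print(box)
E
```

```text
top red [(35, [365.8, 211.3], [360, 207, 13, 10]), (10, [371.7, 213.4], [371, 211, 3, 5])]
top black [(51, [360.6, 218.3], [357, 211, 13, 13]), (35, [326.3, 204.9], [324, 201, 6, 9])]
top brass []
top wood [(2442, [320.5, 228.6], [283, 193, 75, 74]), (140, [366.7, 209.7], [359, 202, 16, 16])]
(270, 170, 400, 280)
side red [(34, [370.4, 268.0], [367, 265, 7, 7]), (27, [378.6, 275.9], [374, 271, 9, 10]), (24, [377.9, 260.2], [375, 258, 7, 6])]
side black [(409, [354.5, 275.8], [303, 259, 77, 34]), (138, [357.8, 228.1], [353, 219, 10, 19]), (8, [325.4, 271.4], [323, 271, 5, 2])]
side brass [(116, [331.9, 236.2], [324, 230, 17, 13])]
side wood [(2225, [332.0, 241.0], [293, 209, 79, 62]), (39, [370.6, 267.8], [367, 264, 7, 8]), (35, [378.8, 275.5], [374, 271, 10, 10]), (35, [377.7, 260.0], [374, 257, 9, 7])]
(280, 190, 410, 310)
```

View pics/topc.png

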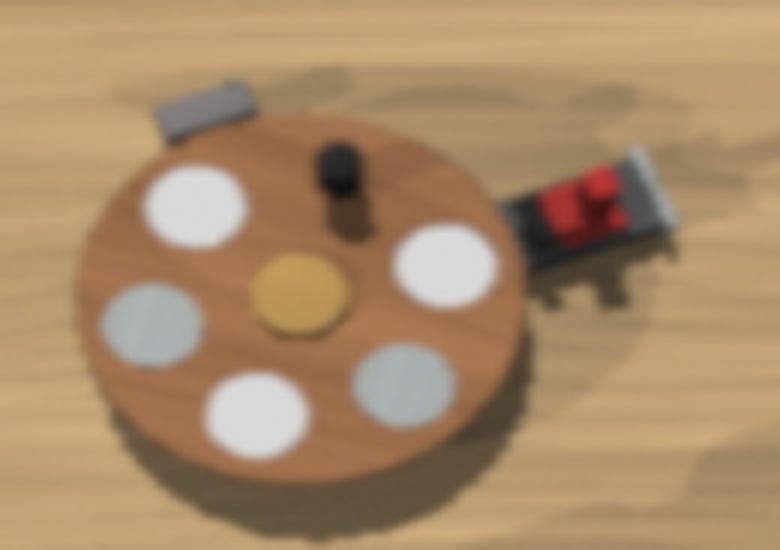

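View pics/sidec.png

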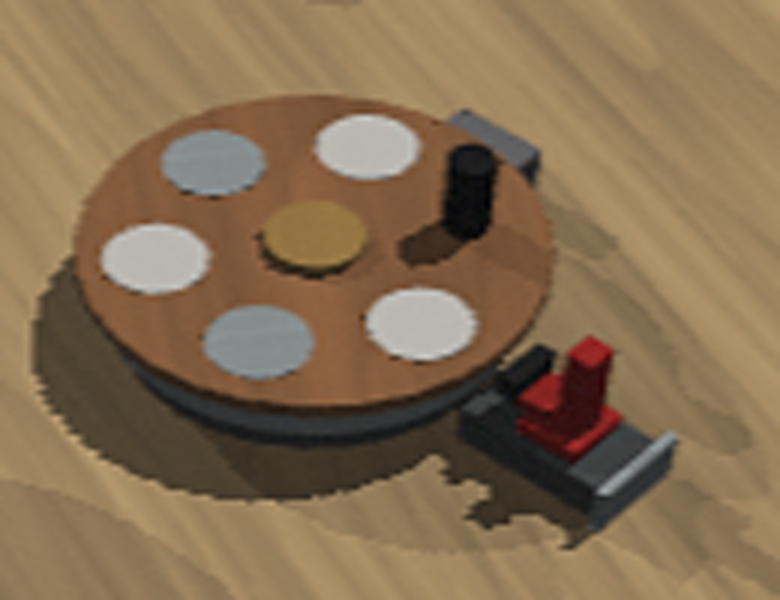

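```bash
python3 - <<'E'
from m import *
t=dict(np.load('pics/top0.npz'));s=dict(np.load('pics/side0.npz'))
P={}
for nm,a,b,z in(('hub',(299,292),(314,234),.070),('knobtop',(339,163),(471,158),.119),('tabtop',(602,184),(592,352),.104),):
    a=(270+(a[0]+.5)/6-.5,170+(a[1]+.5)/5-.5); b=(280+(b[0]+.5)/6-.5,190+(b[1]+.5)/5-.5)
    p,e=tri(ray(t,*a),ray(s,*b)); print(nm,p.round(4),e.round(4),onz(t,*a,z).round(4),onz(s,*b,z).round(4))
    P[nm]=(onz(t,*a,z)+onz(s,*b,z))/2
# ellipse fit of platter
for n,c,box in(('top',t,(270,170,400,280)),('side',s,(280,190,410,310))):
    m=masks(c)['wood'].astype(np.uint8); x0,y0,x1,y1=box; q=np.zeros_like(m);q[y0:y1,x0:x1]=m[y0:y1,x0:x1]
    cs,_=cv2.findContours(q,cv2.RETR_EXTERNAL,cv2.CHAIN_APPROX_NONE); k=cv2.convexHull(max(cs,key=cv2.contourArea))
    pts=np.array([onz(c,*p[0],.062)[:2] for p in k]); 
    A=np.c_[2*pts,np.ones(len(pts))]; w=np.linalg.lstsq(A,(pts**2).sum(1),rcond=None)[0]; print(n,'circle',w[:2].round(4),np.sqrt(w[2]+w[:2]@w[:2]).round(4))
h=P['hub'];
for k in('knobtop','tabtop'):
    d=(P[k]-h)[:2]; print(k,P[k].round(4),np.hypot(*d).round(4),np.degrees(np.arctan2(d[1],d[0])).round(1))
for n,(u,v) in dict(jar=(188,286),can=(203,201),bowl=(473,279)).items(): print(n,onz(t,u,v,.09 if n!='bowl' else .05).round(3))
E
```

```text
hub [ 0.6015 -0.0392  0.0711] 0.0011 [ 0.6023 -0.0394  0.07  ] [ 0.6014 -0.0383  0.07  ]
knobtop [ 0.6665 -0.0604  0.1217] 0.0011 [ 0.6666 -0.0602  0.119 ] [ 0.6683 -0.0586  0.119 ]
tabtop [ 0.6557 -0.1845  0.105 ] 0.0018 [ 0.6551 -0.1842  0.104 ] [ 0.657 -0.184  0.104]
top circle [ 0.6002 -0.0403] 0.1074
side circle [ 0.6016 -0.0393] 0.108
knobtop [ 0.6674 -0.0594  0.119 ] 0.0687 -17.4
tabtop [ 0.656  -0.1841  0.104 ] 0.1551 -69.5
jar [0.441 0.332 0.09 ]
can [0.685 0.295 0.09 ]
bowl [ 0.448 -0.475  0.05 ]
```

```bash
cat >> m.py <<'E'
from scipy.spatial.transform import Rotation as Ro
H=np.array([.6015,-.0392]); YAW=np.radians(110.5)
RT=Ro.from_euler('xyz',[np.pi,0,YAW])
def row(pos,rot=RT):
    o=r.get_obs(); R0=Ro.from_euler('xyz',o['orientation']); p=o['eef_pos']
    w=(R0.inv()*rot).as_rotvec()/np.pi; d=R0.inv().apply(np.array(pos)-p)/.4
    return np.round(np.r_[w,d],4).tolist()
def knob(a,z=.078,rad=.07): return [H[0]+rad*np.cos(a),H[1]+rad*np.sin(a),z]
E
python3 - <<'E'
from m import *
print(row([.6674,-.0600,.16]))
E
```

```text
[-0.0007, 0.0003, 0.3107, -1.6573, -1.0651, 0.1774]
```

{"op": "servo_tool", "data": {
  "rows": [
    [0, 0, 0.3107, -0.83, -0.533, 0.05, 60],
    [0, 0, 0.3107, -0.83, -0.533, 0.05, 60],
    [0, 0, 0.3107, -0.83, -0.533, 0.05, 60],
    [0, 0, 0.3107, -0.83, -0.533, 0.05, 60],
    [0, 0, 0.3107, -0.83, -0.533, 0.05, 60],
    [0, 0, 0.3107, -0.83, -0.533, 0.05, 60],
    [0, 0, 0.3107, -0.83, -0.533, 0.05, 60],
    [0, 0, 0.3107, -0.83, -0.533, 0.05, 60],
    [0, 0, 0.3107, -0.83, -0.533, 0.05, 60],
    [0, 0, 0.3107, -0.83, -0.533, 0.05, 60]
  ]
}}

```text
t: 0.93
eef_pos: [0.3978, 0.2212, 0.2096]
orientation: [-3.14, 0.003, 1.925]
contact_force: [-0.4, 0.5, 0.9]
finger_gap: 0.0595
```

```bash
python3 - <<'E'
from m import *
print(row([.6674,-.0600,.16]))
E
```

```text
[-0.0006, 0.0011, -0.0013, -0.8925, 0.3889, 0.1264]
```

{"op": "servo_tool", "data": {
  "rows": [
    [0, 0.001, -0.001, -0.8925, 0.389, 0.126, 60],
    [0, 0.001, -0.001, -0.8925, 0.389, 0.126, 60],
    [0, 0.001, -0.001, -0.8925, 0.389, 0.126, 60],
    [0, 0.001, -0.001, -0.8925, 0.389, 0.126, 60],
    [0, 0.001, -0.001, -0.8925, 0.389, 0.126, 60],
    [0, 0.001, -0.001, -0.8925, 0.389, 0.126, 60],
    [0, 0.001, -0.001, -0.8925, 0.389, 0.126, 60],
    [0, 0.001, -0.001, -0.8925, 0.389, 0.126, 60],
    [0, 0.001, -0.001, -0.8925, 0.389, 0.126, 60],
    [0, 0.001, -0.001, -0.8925, 0.389, 0.126, 60],
    [0, 0.001, -0.001, -0.8925, 0.389, 0.126, 60],
    [0, 0.001, -0.001, -0.8925, 0.389, 0.126, 60]
  ]
}}

```text
t: 1.93
eef_pos: [0.667, -0.0611, 0.1579]
orientation: [-3.137, -0.002, 1.926]
contact_force: [-0.5, -0.1, 0.5]
finger_gap: 0.06
```

```bash
python3 - <<'E'
from m import *
print(row([.6674,-.0600,.078]))
o=r.get_obs();print(o['contact_force'],o['q'])
c=snap('side','side1'); cv2.imwrite('pics/side1c.png',cv2.resize(c['color'][150:310,280:440,::-1],None,fx=3.7,fy=3.7))
E
```

```text
[-0.0016, -0.0006, -0.0009, 0.0018, 0.0028, 0.1998]
[-0.46398016 -0.05212314  0.46570032] [-1.90851416e-01  4.37330705e-01  4.14449915e-01  1.55313032e+00
 -9.90800508e-04  1.02503641e+00]
```

View pics/side1c.png

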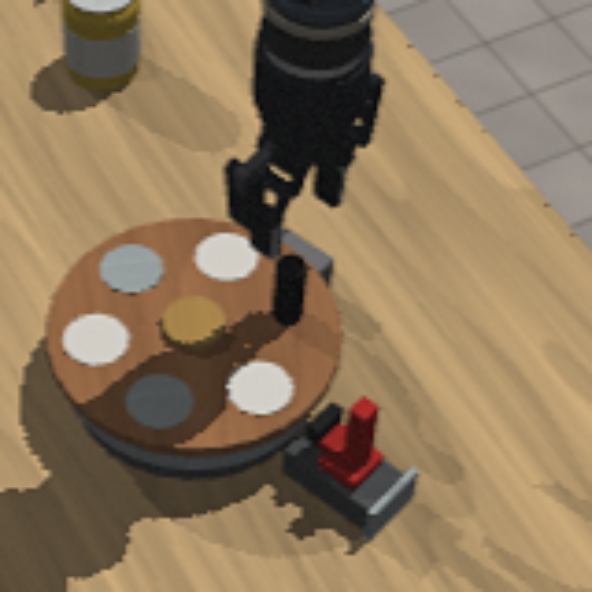

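The open fingers straddle the knob from above: the fingertips are at crop (268,245) and (328,200), and the knob top is at (290,262). I'll go down and close.

{"op": "servo_tool", "data": {
  "rows": [
    [-0.002, 0, -0.001, 0.0018, 0.0028, 0.06, 60],
    [-0.002, 0, -0.001, 0.0018, 0.0028, 0.12, 60],
    [-0.002, 0, -0.001, 0.0018, 0.0028, 0.17, 60],
    [-0.002, 0, -0.001, 0.0018, 0.0028, 0.2, 60],
    [-0.002, 0, -0.001, 0.0018, 0.0028, 0.2, 60]
  ]
}}

```text
t: 2.4
eef_pos: [0.6641, -0.057, 0.0754]
orientation: [-3.138, -0.005, 1.932]
contact_force: [-0.1, 0.1, -0.2]
finger_gap: 0.0599
```

{"op": "servo_tool", "data": {
  "rows": [
    [0, 0, 0, 0, 0, 0, 45],
    [0, 0, 0, 0, 0, 0, 36],
    [0, 0, 0, 0, 0, 0, 30],
    [0, 0, 0, 0, 0, 0, 24],
    [0, 0, 0, 0, 0, 0, 15],
    [0, 0, 0, 0, 0, 0, 10],
    [0, 0, 0, 0, 0, 0, 10],
    [0, 0, 0, 0, 0, 0, 10]
  ]
}}

```text
t: 3.07
eef_pos: [0.6659, -0.0571, 0.0779]
orientation: [3.141, -0.003, 1.932]
contact_force: [1.0, 0.8, 5.4]
finger_gap: 0.023
```

```bash
cat >> m.py <<'E'
def st():
    o=r.get_obs(); p=np.array(o['eef_pos']); d=p[:2]-H; a=np.arctan2(d[1],d[0]); f=np.array(o['contact_force'])
    t=np.array([-np.sin(a),np.cos(a)]); n=np.array([np.cos(a),np.sin(a)])
    print('t %.2f ang %.4f rad %.4f z %.4f | Ft %.2f Fr %.2f Fz %.2f gap %.4f'%(o['t'],a,np.hypot(*d),p[2],f[:2]@t,f[:2]@n,f[2],o['finger_gap'])); return a
E
python3 - <<'E'
from m import *
st(); print(r.get_obs()['eef_pos'],r.get_obs()['wrist_torque'])
E
```

```text
t 3.07 ang -0.2707 rad 0.0668 z 0.0779 | Ft 1.07 Fr 0.78 Fz 5.40 gap 0.0230
[ 0.66589312 -0.05707246  0.07788898] [ 0.23503671 -0.36672962  0.01615465]
```

```bash
cat >> m.py <<'E'
C=np.array([.5999,-.0349])
import json
def st2(x,f,c=None):
    c=C if c is None else c
    d=np.array(x[:2])-c; a=np.arctan2(d[1],d[0]); f=np.array(f)
    t=np.array([-np.sin(a),np.cos(a)]); n=np.array([np.cos(a),np.sin(a)])
    print('ang %.4f rad %.4f Ft %.2f Fr %.2f'%(a,np.hypot(*d),f[:2]@t,f[:2]@n)); return a
def arcs(a0,steps,n,z=.078,jaw=10,first=True):
    # steps: successive arc lengths; n rows each; rows relative to nominal start pose (first from measured)
    o=r.get_obs(); R0=Ro.from_euler('xyz',o['orientation']); a=a0
    p=np.array(o['eef_pos'])
    for s in steps:
        rows=[]
        for i in range(1,n+1):
            b=a+s*i/n; q=np.array([C[0]+.07*np.cos(b),C[1]+.07*np.sin(b),z])
            rows.append([0,0,0]+np.round(R0.inv().apply(q-p)/.4,4).tolist()+[jaw])
        print(json.dumps(rows)); a+=s; p=q
E
python3 - <<'E'
from m import *
o=r.get_obs(); a=st2(o['eef_pos'],o['contact_force']); arcs(a,[.25]*2,5)
E
```

```text
ang -0.3241 rad 0.0696 Ft 1.11 Fr 0.72
[[0, 0, 0, 0.0063, 0.0061, -0.0003, 10], [0, 0, 0, 0.0135, 0.0111, -0.0002, 10], [0, 0, 0, 0.0209, 0.0158, -0.0002, 10], [0, 0, 0, 0.0285, 0.02, -0.0002, 10], [0, 0, 0, 0.0364, 0.0239, -0.0001, 10]]
[[0, 0, 0, 0.008, 0.0035, 0.0, 10], [0, 0, 0, 0.0162, 0.0066, 0.0001, 10], [0, 0, 0, 0.0245, 0.0092, 0.0001, 10], [0, 0, 0, 0.033, 0.0115, 0.0001, 10], [0, 0, 0, 0.0416, 0.0133, 0.0001, 10]]
```

{"op": "servo_tool", "data": {
  "rows": [
    [0, 0, 0, 0.0063, 0.0061, 0, 10],
    [0, 0, 0, 0.0135, 0.0111, 0, 10],
    [0, 0, 0, 0.0209, 0.0158, 0, 10],
    [0, 0, 0, 0.0285, 0.02, 0, 10],
    [0, 0, 0, 0.0364, 0.0239, 0, 10]
  ]
}}

```text
t: 3.48
eef_pos: [0.6693, -0.04, 0.0779]
orientation: [-3.141, -0.003, 1.932]
contact_force: [-3.2, -1.2, 3.3]
finger_gap: 0.0226
```

{"op": "servo_tool", "data": {
  "rows": [
    [0, 0, 0, 0.008, 0.0035, 0, 10],
    [0, 0, 0, 0.0162, 0.0066, 0, 10],
    [0, 0, 0, 0.0245, 0.0092, 0, 10],
    [0, 0, 0, 0.033, 0.0115, 0, 10],
    [0, 0, 0, 0.0416, 0.0133, 0, 10]
  ]
}}

```text
t: 3.9
eef_pos: [0.6682, -0.0223, 0.078]
orientation: [-3.141, -0.003, 1.932]
contact_force: [-1.8, -2.2, 2.3]
finger_gap: 0.0227
```

```bash
python3 - <<'E'
from m import *
o=r.get_obs(); print(o['t'],np.round(o['orientation'],4));a=st2(o['eef_pos'],o['contact_force']); arcs(a,[.25]*3,5)
E
```

```text
3.9 [-3.1409e+00 -2.9000e-03  1.9319e+00]
ang 0.1828 rad 0.0695 Ft -1.81 Fr -2.20
[[0, 0, 0, 0.0084, 0.0026, -0.0001, 10], [0, 0, 0, 0.0171, 0.0035, -0.0001, 10], [0, 0, 0, 0.0259, 0.004, -0.0, 10], [0, 0, 0, 0.0346, 0.004, -0.0, 10], [0, 0, 0, 0.0433, 0.0036, 0.0, 10]]
[[0, 0, 0, 0.0087, -0.0008, 0.0, 10], [0, 0, 0, 0.0174, -0.0021, 0.0001, 10], [0, 0, 0, 0.0259, -0.0038, 0.0001, 10], [0, 0, 0, 0.0344, -0.006, 0.0001, 10], [0, 0, 0, 0.0428, -0.0085, 0.0001, 10]]
[[0, 0, 0, 0.0082, -0.003, 0.0, 10], [0, 0, 0, 0.0163, -0.0064, 0.0001, 10], [0, 0, 0, 0.0242, -0.0101, 0.0001, 10], [0, 0, 0, 0.0319, -0.0143, 0.0001, 10], [0, 0, 0, 0.0394, -0.0189, 0.0001, 10]]
```

{"op": "servo_tool", "data": {
  "rows": [
    [0, 0, 0, 0.0084, 0.0026, 0, 10],
    [0, 0, 0, 0.0171, 0.0035, 0, 10],
    [0, 0, 0, 0.0259, 0.004, 0, 10],
    [0, 0, 0, 0.0346, 0.004, 0, 10],
    [0, 0, 0, 0.0433, 0.0036, 0, 10]
  ]
}}

```text
t: 4.32
eef_pos: [0.663, -0.0056, 0.0779]
orientation: [-3.14, -0.002, 1.932]
contact_force: [-3.1, -3.2, 3.7]
finger_gap: 0.0228
```

{"op": "servo_tool", "data": {
  "rows": [
    [0, 0, 0, 0.0087, -0.0008, 0, 10],
    [0, 0, 0, 0.0174, -0.0021, 0, 10],
    [0, 0, 0, 0.0259, -0.0038, 0, 10],
    [0, 0, 0, 0.0344, -0.006, 0, 10],
    [0, 0, 0, 0.0428, -0.0085, 0, 10]
  ]
}}

```text
t: 4.73
eef_pos: [0.6536, 0.0092, 0.0779]
orientation: [-3.14, -0.002, 1.931]
contact_force: [-2.9, -4.5, 2.6]
finger_gap: 0.0228
```

{"op": "servo_tool", "data": {
  "rows": [
    [0, 0, 0, 0.0082, -0.003, 0, 10],
    [0, 0, 0, 0.0163, -0.0064, 0, 10],
    [0, 0, 0, 0.0242, -0.0101, 0, 10],
    [0, 0, 0, 0.0319, -0.0143, 0, 10],
    [0, 0, 0, 0.0394, -0.0189, 0, 10]
  ]
}}

```text
t: 5.15
eef_pos: [0.641, 0.0212, 0.0779]
orientation: [-3.14, -0.001, 1.931]
contact_force: [-1.1, -5.2, 1.7]
finger_gap: 0.0224
```

```bash
python3 - <<'E'
from m import *
o=r.get_obs(); print(o['t'],np.round(o['orientation'],4));a=st2(o['eef_pos'],o['contact_force']); arcs(a,[.25]*4,5)
E
```

```text
5.15 [-3.1402e+00 -1.2000e-03  1.9314e+00]
ang 0.9391 rad 0.0695 Ft -2.20 Fr -4.82
[[0, 0, 0, 0.0078, -0.004, -0.0001, 10], [0, 0, 0, 0.0148, -0.0093, -0.0001, 10], [0, 0, 0, 0.0214, -0.015, -0.0001, 10], [0, 0, 0, 0.0278, -0.021, -0.0001, 10], [0, 0, 0, 0.0339, -0.0273, -0.0, 10]]
[[0, 0, 0, 0.0058, -0.0066, 0.0, 10], [0, 0, 0, 0.0112, -0.0135, 0.0, 10], [0, 0, 0, 0.0162, -0.0206, 0.0, 10], [0, 0, 0, 0.0209, -0.028, 0.0001, 10], [0, 0, 0, 0.0253, -0.0356, 0.0001, 10]]
[[0, 0, 0, 0.0039, -0.0078, 0.0, 10], [0, 0, 0, 0.0075, -0.0158, 0.0, 10], [0, 0, 0, 0.0106, -0.024, 0.0, 10], [0, 0, 0, 0.0134, -0.0323, 0.0001, 10], [0, 0, 0, 0.0157, -0.0407, 0.0001, 10]]
[[0, 0, 0, 0.0019, -0.0085, 0.0, 10], [0, 0, 0, 0.0033, -0.0172, 0.0, 10], [0, 0, 0, 0.0044, -0.0259, 0.0, 10], [0, 0, 0, 0.005, -0.0346, 0.0001, 10], [0, 0, 0, 0.0051, -0.0433, 0.0001, 10]]
```

```bash
sed -i 's/^C=.*/C=np.array([.5993,-.0357])/' m.py; python3 - <<'E'
from m import *
for x,f in (([.6693,-.04],[-3.2,-1.2]),([.6682,-.0223],[-1.8,-2.2]),([.663,-.0056],[-3.1,-3.2]),([.6536,.0092],[-2.9,-4.5]),([.641,.0212],[-1.1,-5.2])): a=st2(x,f)
arcs(a,[.25]*4,5)
E
```

```text
ang -0.0614 rad 0.0701 Ft -1.39 Fr -3.12
ang 0.1921 rad 0.0702 Ft -1.82 Fr -2.19
ang 0.4414 rad 0.0705 Ft -1.57 Fr -4.17
ang 0.6909 rad 0.0705 Ft -1.62 Fr -5.10
ang 0.9384 rad 0.0705 Ft -2.19 Fr -4.84
[[0, 0, 0, 0.0064, -0.006, -0.0001, 10], [0, 0, 0, 0.0133, -0.0114, -0.0001, 10], [0, 0, 0, 0.02, -0.017, -0.0001, 10], [0, 0, 0, 0.0264, -0.023, -0.0001, 10], [0, 0, 0, 0.0325, -0.0293, -0.0, 10]]
[[0, 0, 0, 0.0058, -0.0066, 0.0, 10], [0, 0, 0, 0.0112, -0.0135, 0.0, 10], [0, 0, 0, 0.0162, -0.0206, 0.0, 10], [0, 0, 0, 0.021, -0.028, 0.0001, 10], [0, 0, 0, 0.0253, -0.0356, 0.0001, 10]]
[[0, 0, 0, 0.0039, -0.0078, 0.0, 10], [0, 0, 0, 0.0075, -0.0158, 0.0, 10], [0, 0, 0, 0.0106, -0.024, 0.0, 10], [0, 0, 0, 0.0134, -0.0323, 0.0001, 10], [0, 0, 0, 0.0157, -0.0407, 0.0001, 10]]
[[0, 0, 0, 0.0019, -0.0085, 0.0, 10], [0, 0, 0, 0.0034, -0.0172, 0.0, 10], [0, 0, 0, 0.0044, -0.0259, 0.0, 10], [0, 0, 0, 0.005, -0.0346, 0.0001, 10], [0, 0, 0, 0.0051, -0.0433, 0.0001, 10]]
```

{"op": "servo_tool", "data": {
  "rows": [
    [0, 0, 0, 0.0064, -0.006, 0, 10],
    [0, 0, 0, 0.0133, -0.0114, 0, 10],
    [0, 0, 0, 0.02, -0.017, 0, 10],
    [0, 0, 0, 0.0264, -0.023, 0, 10],
    [0, 0, 0, 0.0325, -0.0293, 0, 10]
  ]
}}

```text
t: 5.57
eef_pos: [0.6255, 0.0298, 0.078]
orientation: [-3.141, -0.002, 1.932]
contact_force: [0.2, -2.6, 0.6]
finger_gap: 0.0225
```

{"op": "servo_tool", "data": {
  "rows": [
    [0, 0, 0, 0.0058, -0.0066, 0, 10],
    [0, 0, 0, 0.0112, -0.0135, 0, 10],
    [0, 0, 0, 0.0162, -0.0206, 0, 10],
    [0, 0, 0, 0.021, -0.028, 0, 10],
    [0, 0, 0, 0.0253, -0.0356, 0, 10]
  ]
}}

```text
t: 5.98
eef_pos: [0.6085, 0.0342, 0.0779]
orientation: [3.142, -0.001, 1.932]
contact_force: [1.1, -3.3, 0.4]
finger_gap: 0.0225
```

{"op": "servo_tool", "data": {
  "rows": [
    [0, 0, 0, 0.0039, -0.0078, 0, 10],
    [0, 0, 0, 0.0075, -0.0158, 0, 10],
    [0, 0, 0, 0.0106, -0.024, 0, 10],
    [0, 0, 0, 0.0134, -0.0323, 0, 10],
    [0, 0, 0, 0.0157, -0.0407, 0, 10]
  ]
}}

```text
t: 6.4
eef_pos: [0.5909, 0.0343, 0.078]
orientation: [3.141, -0.001, 1.932]
contact_force: [2.2, -4.3, -0.8]
finger_gap: 0.0231
```

{"op": "servo_tool", "data": {
  "rows": [
    [0, 0, 0, 0.0019, -0.0085, 0, 10],
    [0, 0, 0, 0.0034, -0.0172, 0, 10],
    [0, 0, 0, 0.0044, -0.0259, 0, 10],
    [0, 0, 0, 0.005, -0.0346, 0, 10],
    [0, 0, 0, 0.0051, -0.0433, 0, 10]
  ]
}}

```text
t: 6.82
eef_pos: [0.5739, 0.0301, 0.078]
orientation: [3.14, -0.001, 1.932]
contact_force: [3.9, -3.8, -1.9]
finger_gap: 0.0225
```

```bash
python3 - <<'E'
from m import *
o=r.get_obs(); print(o['t'],np.round(o['orientation'],4));a=st2(o['eef_pos'],o['contact_force']); arcs(a,[.25]*4,5)
E
```

```text
6.8167 [ 3.1405e+00 -1.1000e-03  1.9316e+00]
ang 1.9388 rad 0.0705 Ft -2.29 Fr -4.95
[[0, 0, 0, -0.0015, -0.0087, -0.0001, 10], [0, 0, 0, -0.0022, -0.0175, -0.0001, 10], [0, 0, 0, -0.0033, -0.0261, -0.0001, 10], [0, 0, 0, -0.0049, -0.0347, -0.0002, 10], [0, 0, 0, -0.0069, -0.0432, -0.0002, 10]]
[[0, 0, 0, -0.0024, -0.0084, -0.0, 10], [0, 0, 0, -0.0053, -0.0167, -0.0, 10], [0, 0, 0, -0.0086, -0.0248, -0.0, 10], [0, 0, 0, -0.0122, -0.0327, -0.0, 10], [0, 0, 0, -0.0163, -0.0405, -0.0001, 10]]
[[0, 0, 0, -0.0044, -0.0075, -0.0, 10], [0, 0, 0, -0.0093, -0.0148, -0.0, 10], [0, 0, 0, -0.0144, -0.0219, -0.0, 10], [0, 0, 0, -0.0199, -0.0287, -0.0001, 10], [0, 0, 0, -0.0258, -0.0352, -0.0001, 10]]
[[0, 0, 0, -0.0062, -0.0062, -0.0, 10], [0, 0, 0, -0.0126, -0.0121, -0.0, 10], [0, 0, 0, -0.0194, -0.0177, -0.0, 10], [0, 0, 0, -0.0264, -0.0229, -0.0001, 10], [0, 0, 0, -0.0337, -0.0277, -0.0001, 10]]
```

{"op": "servo_tool", "data": {
  "rows": [
    [0, 0, 0, -0.0015, -0.0087, 0, 10],
    [0, 0, 0, -0.0022, -0.0175, 0, 10],
    [0, 0, 0, -0.0033, -0.0261, 0, 10],
    [0, 0, 0, -0.0049, -0.0347, 0, 10],
    [0, 0, 0, -0.0069, -0.0432, 0, 10]
  ]
}}

```text
t: 7.23
eef_pos: [0.5585, 0.0216, 0.078]
orientation: [3.14, -0.002, 1.932]
contact_force: [3.7, -1.6, -1.6]
finger_gap: 0.0229
```

{"op": "servo_tool", "data": {
  "rows": [
    [0, 0, 0, -0.0024, -0.0084, 0, 10],
    [0, 0, 0, -0.0053, -0.0167, 0, 10],
    [0, 0, 0, -0.0086, -0.0248, 0, 10],
    [0, 0, 0, -0.0122, -0.0327, 0, 10],
    [0, 0, 0, -0.0163, -0.0405, 0, 10]
  ]
}}

```text
t: 7.65
eef_pos: [0.5457, 0.0098, 0.078]
orientation: [3.139, -0.002, 1.932]
contact_force: [4.3, -1.8, -0.6]
finger_gap: 0.0224
```

{"op": "servo_tool", "data": {
  "rows": [
    [0, 0, 0, -0.0044, -0.0075, 0, 10],
    [0, 0, 0, -0.0093, -0.0148, 0, 10],
    [0, 0, 0, -0.0144, -0.0219, 0, 10],
    [0, 0, 0, -0.0199, -0.0287, 0, 10],
    [0, 0, 0, -0.0258, -0.0352, 0, 10]
  ]
}}

```text
t: 8.07
eef_pos: [0.5362, -0.0049, 0.078]
orientation: [3.139, -0.002, 1.932]
contact_force: [4.8, -1.6, -1.8]
finger_gap: 0.0226
```

{"op": "servo_tool", "data": {
  "rows": [
    [0, 0, 0, -0.0062, -0.0062, 0, 10],
    [0, 0, 0, -0.0126, -0.0121, 0, 10],
    [0, 0, 0, -0.0194, -0.0177, 0, 10],
    [0, 0, 0, -0.0264, -0.0229, 0, 10],
    [0, 0, 0, -0.0337, -0.0277, 0, 10]
  ]
}}

```text
t: 8.48
eef_pos: [0.5307, -0.021, 0.078]
orientation: [3.137, -0.004, 1.933]
contact_force: [5.7, 0.3, -1.3]
finger_gap: 0.0231
```

```bash
python3 - <<'E'
from m import *
o=r.get_obs(); print(o['t'],np.round(o['orientation'],4));a=st2(o['eef_pos'],o['contact_force']); arcs(a,[.25]*4,5)
E
```

```text
8.4833 [ 3.1373 -0.0038  1.9327]
ang 2.9305 rad 0.0701 Ft -1.48 Fr -5.51
[[0, 0, 0, -0.0076, -0.0043, -0.0001, 10], [0, 0, 0, -0.0153, -0.0085, -0.0002, 10], [0, 0, 0, -0.0232, -0.0123, -0.0002, 10], [0, 0, 0, -0.0313, -0.0157, -0.0003, 10], [0, 0, 0, -0.0395, -0.0187, -0.0003, 10]]
[[0, 0, 0, -0.0084, -0.0026, -0.0, 10], [0, 0, 0, -0.0168, -0.0047, -0.0001, 10], [0, 0, 0, -0.0254, -0.0064, -0.0001, 10], [0, 0, 0, -0.0341, -0.0077, -0.0002, 10], [0, 0, 0, -0.0428, -0.0086, -0.0002, 10]]
[[0, 0, 0, -0.0087, -0.0004, -0.0, 10], [0, 0, 0, -0.0175, -0.0004, -0.0001, 10], [0, 0, 0, -0.0262, 0.0001, -0.0001, 10], [0, 0, 0, -0.0349, 0.0009, -0.0001, 10], [0, 0, 0, -0.0436, 0.0023, -0.0002, 10]]
[[0, 0, 0, -0.0086, 0.0018, -0.0, 10], [0, 0, 0, -0.017, 0.0039, -0.0, 10], [0, 0, 0, -0.0254, 0.0065, -0.0001, 10], [0, 0, 0, -0.0336, 0.0096, -0.0001, 10], [0, 0, 0, -0.0417, 0.013, -0.0001, 10]]
```

```bash
sed -i 's/^C=.*/C=np.array([.5998,-.0357])/; s/C\[0\]+.07\*/C[0]+.0695*/; s/C\[1\]+.07\*/C[1]+.0695*/' m.py; python3 - <<'E'
from m import *
o=r.get_obs(); a=st2(o['eef_pos'],o['contact_force']); arcs(a,[.25]*4,5)
E
```

```text
ang 2.9320 rad 0.0706 Ft -1.47 Fr -5.51
[[0, 0, 0, -0.0089, -0.0022, -0.0001, 10], [0, 0, 0, -0.0166, -0.0063, -0.0002, 10], [0, 0, 0, -0.0244, -0.0101, -0.0002, 10], [0, 0, 0, -0.0324, -0.0134, -0.0003, 10], [0, 0, 0, -0.0406, -0.0164, -0.0003, 10]]
[[0, 0, 0, -0.0083, -0.0025, -0.0, 10], [0, 0, 0, -0.0167, -0.0047, -0.0001, 10], [0, 0, 0, -0.0253, -0.0064, -0.0001, 10], [0, 0, 0, -0.0338, -0.0076, -0.0002, 10], [0, 0, 0, -0.0425, -0.0085, -0.0002, 10]]
[[0, 0, 0, -0.0087, -0.0004, -0.0, 10], [0, 0, 0, -0.0174, -0.0004, -0.0001, 10], [0, 0, 0, -0.026, 0.0001, -0.0001, 10], [0, 0, 0, -0.0347, 0.001, -0.0001, 10], [0, 0, 0, -0.0433, 0.0023, -0.0002, 10]]
[[0, 0, 0, -0.0085, 0.0018, -0.0, 10], [0, 0, 0, -0.0169, 0.0039, -0.0, 10], [0, 0, 0, -0.0252, 0.0065, -0.0001, 10], [0, 0, 0, -0.0334, 0.0095, -0.0001, 10], [0, 0, 0, -0.0413, 0.0129, -0.0001, 10]]
```

{"op": "servo_tool", "data": {
  "rows": [
    [0, 0, 0, -0.0089, -0.0022, 0, 10],
    [0, 0, 0, -0.0166, -0.0063, 0, 10],
    [0, 0, 0, -0.0244, -0.0101, 0, 10],
    [0, 0, 0, -0.0324, -0.0134, 0, 10],
    [0, 0, 0, -0.0406, -0.0164, 0, 10]
  ]
}}

```text
t: 8.9
eef_pos: [0.5294, -0.0385, 0.0779]
orientation: [3.139, -0.005, 1.933]
contact_force: [0.4, 2.7, 2.4]
finger_gap: 0.0223
```

{"op": "servo_tool", "data": {
  "rows": [
    [0, 0, 0, -0.0083, -0.0025, 0, 10],
    [0, 0, 0, -0.0167, -0.0047, 0, 10],
    [0, 0, 0, -0.0253, -0.0064, 0, 10],
    [0, 0, 0, -0.0338, -0.0076, 0, 10],
    [0, 0, 0, -0.0425, -0.0085, 0, 10]
  ]
}}

```text
t: 9.32
eef_pos: [0.5324, -0.0558, 0.0779]
orientation: [3.139, -0.005, 1.933]
contact_force: [0.9, 2.1, 1.8]
finger_gap: 0.0228
```

{"op": "servo_tool", "data": {
  "rows": [
    [0, 0, 0, -0.0087, -0.0004, 0, 10],
    [0, 0, 0, -0.0174, -0.0004, 0, 10],
    [0, 0, 0, -0.026, 0.0001, 0, 10],
    [0, 0, 0, -0.0347, 0.001, 0, 10],
    [0, 0, 0, -0.0433, 0.0023, 0, 10]
  ]
}}

```text
t: 9.73
eef_pos: [0.5396, -0.0718, 0.0779]
orientation: [3.138, -0.005, 1.933]
contact_force: [1.9, 3.1, 1.9]
finger_gap: 0.0227
```

{"op": "servo_tool", "data": {
  "rows": [
    [0, 0, 0, -0.0085, 0.0018, 0, 10],
    [0, 0, 0, -0.0169, 0.0039, 0, 10],
    [0, 0, 0, -0.0252, 0.0065, 0, 10],
    [0, 0, 0, -0.0334, 0.0095, 0, 10],
    [0, 0, 0, -0.0413, 0.0129, 0, 10]
  ]
}}

```text
t: 10.15
eef_pos: [0.5505, -0.0855, 0.0779]
orientation: [3.138, -0.006, 1.933]
contact_force: [1.8, 4.4, 2.8]
finger_gap: 0.0228
```

```bash
python3 - <<'E'
from m import *
o=r.get_obs(); print(o['t'],np.round(o['orientation'],4));a=st2(o['eef_pos'],o['contact_force']); arcs(a,[.25]*4,5)
E
```

```text
10.15 [ 3.1382 -0.0059  1.9331]
ang -2.3509 rad 0.0701 Ft -1.87 Fr -4.39
[[0, 0, 0, -0.0072, 0.0051, -0.0002, 10], [0, 0, 0, -0.0148, 0.0093, -0.0002, 10], [0, 0, 0, -0.0222, 0.0139, -0.0003, 10], [0, 0, 0, -0.0294, 0.0188, -0.0003, 10], [0, 0, 0, -0.0363, 0.0241, -0.0003, 10]]
[[0, 0, 0, -0.0066, 0.0056, -0.0, 10], [0, 0, 0, -0.013, 0.0116, -0.0, 10], [0, 0, 0, -0.019, 0.0178, -0.0001, 10], [0, 0, 0, -0.0247, 0.0244, -0.0001, 10], [0, 0, 0, -0.0301, 0.0312, -0.0001, 10]]
[[0, 0, 0, -0.005, 0.0071, -0.0, 10], [0, 0, 0, -0.0097, 0.0144, -0.0, 10], [0, 0, 0, -0.014, 0.022, -0.0, 10], [0, 0, 0, -0.0179, 0.0297, -0.0, 10], [0, 0, 0, -0.0214, 0.0377, 0.0, 10]]
[[0, 0, 0, -0.0031, 0.0081, 0.0, 10], [0, 0, 0, -0.0058, 0.0164, 0.0, 10], [0, 0, 0, -0.0081, 0.0247, 0.0, 10], [0, 0, 0, -0.01, 0.0332, 0.0001, 10], [0, 0, 0, -0.0114, 0.0418, 0.0001, 10]]
```

{"op": "servo_tool", "data": {
  "rows": [
    [0, 0, 0, -0.0072, 0.0051, 0, 10],
    [0, 0, 0, -0.0148, 0.0093, 0, 10],
    [0, 0, 0, -0.0222, 0.0139, 0, 10],
    [0, 0, 0, -0.0294, 0.0188, 0, 10],
    [0, 0, 0, -0.0363, 0.0241, 0, 10]
  ]
}}

```text
t: 10.57
eef_pos: [0.5647, -0.0961, 0.0779]
orientation: [3.139, -0.006, 1.933]
contact_force: [-1.1, 2.1, 4.1]
finger_gap: 0.0228
```

{"op": "servo_tool", "data": {
  "rows": [
    [0, 0, 0, -0.0066, 0.0056, 0, 10],
    [0, 0, 0, -0.013, 0.0116, 0, 10],
    [0, 0, 0, -0.019, 0.0178, 0, 10],
    [0, 0, 0, -0.0247, 0.0244, 0, 10],
    [0, 0, 0, -0.0301, 0.0312, 0, 10]
  ]
}}

```text
t: 10.98
eef_pos: [0.5809, -0.1029, 0.0779]
orientation: [3.139, -0.006, 1.933]
contact_force: [-1.6, 3.6, 3.5]
finger_gap: 0.0229
```

{"op": "servo_tool", "data": {
  "rows": [
    [0, 0, 0, -0.005, 0.0071, 0, 10],
    [0, 0, 0, -0.0097, 0.0144, 0, 10],
    [0, 0, 0, -0.014, 0.022, 0, 10],
    [0, 0, 0, -0.0179, 0.0297, 0, 10],
    [0, 0, 0, -0.0214, 0.0377, 0, 10]
  ]
}}

```text
t: 11.4
eef_pos: [0.5982, -0.1054, 0.0779]
orientation: [3.139, -0.006, 1.933]
contact_force: [-1.5, 4.0, 5.2]
finger_gap: 0.023
```

{"op": "servo_tool", "data": {
  "rows": [
    [0, 0, 0, -0.0031, 0.0081, 0, 10],
    [0, 0, 0, -0.0058, 0.0164, 0, 10],
    [0, 0, 0, -0.0081, 0.0247, 0, 10],
    [0, 0, 0, -0.01, 0.0332, 0, 10],
    [0, 0, 0, -0.0114, 0.0418, 0, 10]
  ]
}}

```text
t: 11.82
eef_pos: [0.6137, -0.1039, 0.0779]
orientation: [-3.14, -0.007, 1.933]
contact_force: [-7.1, 1.7, 7.5]
finger_gap: 0.0228
```

```bash
python3 - <<'E'
from m import *
o=r.get_obs(); print(o['t'],np.round(o['orientation'],4));a=st2(o['eef_pos'],o['contact_force']); arcs(a,[.25]*4,5)
E
```

```text
11.8167 [-3.1396 -0.0073  1.9328]
ang -1.3698 rad 0.0696 Ft -6.59 Fr -3.09
[[0, 0, 0, -0.0009, 0.0086, -0.0003, 10], [0, 0, 0, -0.0017, 0.0173, -0.0003, 10], [0, 0, 0, -0.002, 0.026, -0.0003, 10], [0, 0, 0, -0.0019, 0.0347, -0.0004, 10], [0, 0, 0, -0.0013, 0.0433, -0.0004, 10]]
[[0, 0, 0, 0.001, 0.0086, -0.0, 10], [0, 0, 0, 0.0024, 0.0172, -0.0, 10], [0, 0, 0, 0.0043, 0.0257, -0.0, 10], [0, 0, 0, 0.0065, 0.0341, -0.0, 10], [0, 0, 0, 0.0092, 0.0423, -0.0, 10]]
[[0, 0, 0, 0.0031, 0.0081, 0.0, 10], [0, 0, 0, 0.0066, 0.0161, 0.0, 10], [0, 0, 0, 0.0105, 0.0238, 0.0, 10], [0, 0, 0, 0.0147, 0.0314, 0.0, 10], [0, 0, 0, 0.0194, 0.0387, 0.0001, 10]]
[[0, 0, 0, 0.005, 0.0071, 0.0, 10], [0, 0, 0, 0.0104, 0.0139, 0.0, 10], [0, 0, 0, 0.016, 0.0205, 0.0001, 10], [0, 0, 0, 0.0221, 0.0268, 0.0001, 10], [0, 0, 0, 0.0284, 0.0327, 0.0001, 10]]
```

```bash
python3 - <<'E'
from m import *
o=r.get_obs(); a=st2(o['eef_pos'],o['contact_force']); arcs(a,[.07]*5,3)
E
```

```text
ang -1.3698 rad 0.0696 Ft -6.59 Fr -3.09
[[0, 0, 0, -0.0004, 0.004, -0.0003, 10], [0, 0, 0, -0.0009, 0.0081, -0.0003, 10], [0, 0, 0, -0.0013, 0.0121, -0.0003, 10]]
[[0, 0, 0, -0.0003, 0.004, -0.0, 10], [0, 0, 0, -0.0005, 0.0081, -0.0, 10], [0, 0, 0, -0.0007, 0.0121, -0.0, 10]]
[[0, 0, 0, -0.0, 0.0041, -0.0, 10], [0, 0, 0, 0.0, 0.0081, -0.0, 10], [0, 0, 0, 0.0002, 0.0122, -0.0, 10]]
[[0, 0, 0, 0.0002, 0.004, -0.0, 10], [0, 0, 0, 0.0006, 0.0081, -0.0, 10], [0, 0, 0, 0.001, 0.0121, -0.0, 10]]
[[0, 0, 0, 0.0005, 0.004, -0.0, 10], [0, 0, 0, 0.0012, 0.008, -0.0, 10], [0, 0, 0, 0.0019, 0.012, -0.0, 10]]
```

{"op": "servo_tool", "data": {
  "rows": [
    [0, 0, 0, -0.0004, 0.004, 0, 10],
    [0, 0, 0, -0.0009, 0.0081, 0, 10],
    [0, 0, 0, -0.0013, 0.0121, 0, 10]
  ]
}}

```text
t: 12.07
eef_pos: [0.6162, -0.1033, 0.0779]
orientation: [-3.134, -0.008, 1.932]
contact_force: [-8.3, 1.7, 8.9]
finger_gap: 0.0225
```

{"op": "servo_tool", "data": {
  "rows": [
    [0, 0, 0, -0.0003, 0.004, 0, 10],
    [0, 0, 0, -0.0005, 0.0081, 0, 10],
    [0, 0, 0, -0.0007, 0.0121, 0, 10]
  ]
}}

```text
t: 12.32
eef_pos: [0.6184, -0.1027, 0.0779]
orientation: [-3.128, -0.008, 1.931]
contact_force: [-8.4, 1.0, 7.9]
finger_gap: 0.0229
```

{"op": "servo_tool", "data": {
  "rows": [
    [0, 0, 0, 0, 0.0041, 0, 10],
    [0, 0, 0, 0, 0.0081, 0, 10],
    [0, 0, 0, 0.0002, 0.0122, 0, 10]
  ]
}}

```text
t: 12.57
eef_pos: [0.6205, -0.1021, 0.0779]
orientation: [-3.122, -0.008, 1.93]
contact_force: [-9.5, -0.3, 8.6]
finger_gap: 0.0232
```

{"op": "servo_tool", "data": {
  "rows": [
    [0, 0, 0, 0.0002, 0.004, 0, 10],
    [0, 0, 0, 0.0006, 0.0081, 0, 10],
    [0, 0, 0, 0.001, 0.0121, 0, 10]
  ]
}}

```text
t: 12.82
eef_pos: [0.6225, -0.1014, 0.0779]
orientation: [-3.116, -0.007, 1.929]
contact_force: [-8.7, -0.6, 7.1]
finger_gap: 0.023
```

```bash
python3 - <<'E'
from m import *
o=r.get_obs(); a=st2(o['eef_pos'],o['contact_force']); arcs(a,[.07]*5,3)
E
```

```text
ang -1.2379 rad 0.0695 Ft -8.45 Fr -2.26
[[0, 0, 0, 0.0, 0.004, -0.0003, 10], [0, 0, 0, 0.0001, 0.0081, -0.0004, 10], [0, 0, 0, 0.0002, 0.0122, -0.0005, 10]]
[[0, 0, 0, 0.0002, 0.004, -0.0001, 10], [0, 0, 0, 0.0006, 0.0081, -0.0002, 10], [0, 0, 0, 0.001, 0.0121, -0.0003, 10]]
[[0, 0, 0, 0.0005, 0.004, -0.0001, 10], [0, 0, 0, 0.0011, 0.008, -0.0002, 10], [0, 0, 0, 0.0018, 0.012, -0.0003, 10]]
[[0, 0, 0, 0.0008, 0.004, -0.0001, 10], [0, 0, 0, 0.0017, 0.0079, -0.0002, 10], [0, 0, 0, 0.0027, 0.0119, -0.0003, 10]]
[[0, 0, 0, 0.0011, 0.0039, -0.0001, 10], [0, 0, 0, 0.0022, 0.0078, -0.0002, 10], [0, 0, 0, 0.0035, 0.0116, -0.0003, 10]]
```

```bash
cat >> m.py <<'E'
def one(a0,s,n,z=.078,jaw=10):
    # absolute-orientation arc in a single call
    for i in range(1,n+1):
        b=a0+s*i/n; print(row([C[0]+.0695*np.cos(b),C[1]+.0695*np.sin(b),z],Ro.from_euler('xyz',[np.pi,-.004,1.932]))+[jaw])
E
python3 - <<'E'
from m import *
for x,f in (([.5982,-.1054],[-1.5,4]),([.6137,-.1039],[-7.1,1.7]),([.6162,-.1033],[-8.3,1.7]),([.6184,-.1027],[-8.4,1]),([.6205,-.1021],[-9.5,-.3]),([.6225,-.1014],[-8.7,-.6])): a=st2(x,f)
one(a,.1,4)
E
```

```text
ang -1.5937 rad 0.0697 Ft -1.59 Fr -3.96
ang -1.3697 rad 0.0696 Ft -6.62 Fr -3.08
ang -1.3328 rad 0.0696 Ft -7.67 Fr -3.61
ang -1.3000 rad 0.0695 Ft -7.83 Fr -3.21
ang -1.2686 rad 0.0696 Ft -9.16 Fr -2.54
ang -1.2381 rad 0.0695 Ft -8.42 Fr -2.27
[-0.0081, -0.001, -0.0011, 0.0, 0.0043, -0.0003, 10]
[-0.0081, -0.001, -0.0011, 0.0001, 0.0086, -0.0005, 10]
[-0.0081, -0.001, -0.0011, 0.0003, 0.013, -0.0006, 10]
[-0.0081, -0.001, -0.0011, 0.0005, 0.0173, -0.0007, 10]
```

{"op": "servo_tool", "data": {
  "rows": [
    [-0.008, -0.001, -0.001, 0, 0.0043, -0.0003, 10],
    [-0.008, -0.001, -0.001, 0.0001, 0.0086, -0.0003, 10],
    [-0.008, -0.001, -0.001, 0.0003, 0.013, -0.0003, 10],
    [-0.008, -0.001, -0.001, 0.0005, 0.0173, -0.0003, 10]
  ]
}}

```text
t: 13.15
eef_pos: [0.6258, -0.1002, 0.0779]
orientation: [-3.134, -0.004, 1.93]
contact_force: [-10.1, 0.0, 9.4]
finger_gap: 0.0227
```

```bash
python3 - <<'E'
from m import *
o=r.get_obs(); a=st2(o['eef_pos'],o['contact_force']); one(a,.1,4)
E
```

```text
ang -1.1871 rad 0.0696 Ft -9.39 Fr -3.83
[-0.0025, 0.0001, -0.0005, 0.0003, 0.0043, -0.0004, 10]
[-0.0025, 0.0001, -0.0005, 0.0006, 0.0087, -0.0004, 10]
[-0.0025, 0.0001, -0.0005, 0.001, 0.013, -0.0004, 10]
[-0.0025, 0.0001, -0.0005, 0.0014, 0.0173, -0.0005, 10]
```

{"op": "servo_tool", "data": {
  "rows": [
    [-0.0025, 0, -0.0005, 0.0003, 0.0043, -0.0003, 10],
    [-0.0025, 0, -0.0005, 0.0006, 0.0087, -0.0003, 10],
    [-0.0025, 0, -0.0005, 0.001, 0.013, -0.0003, 10],
    [-0.0025, 0, -0.0005, 0.0014, 0.0173, -0.0003, 10]
  ]
}}

```text
t: 13.48
eef_pos: [0.6291, -0.0988, 0.0779]
orientation: [-3.134, -0.003, 1.931]
contact_force: [-11.1, 0.2, 7.5]
finger_gap: 0.0228
```

```bash
python3 - <<'E'
from m import *
o=r.get_obs(); a=st2(o['eef_pos'],o['contact_force']); one(a,.1,4)
E
```

```text
ang -1.1357 rad 0.0696 Ft -9.94 Fr -4.86
[-0.0024, 0.0003, -0.0005, 0.0005, 0.0043, -0.0003, 10]
[-0.0024, 0.0003, -0.0005, 0.001, 0.0086, -0.0004, 10]
[-0.0024, 0.0003, -0.0005, 0.0016, 0.0129, -0.0004, 10]
[-0.0024, 0.0003, -0.0005, 0.0023, 0.0172, -0.0004, 10]
```

{"op": "servo_tool", "data": {
  "rows": [
    [-0.0025, 0, -0.0005, 0.0005, 0.0043, -0.0003, 10],
    [-0.0025, 0, -0.0005, 0.001, 0.0086, -0.0003, 10],
    [-0.0025, 0, -0.0005, 0.0016, 0.0129, -0.0003, 10],
    [-0.0025, 0, -0.0005, 0.0023, 0.0172, -0.0003, 10]
  ]
}}

```text
t: 13.82
eef_pos: [0.6325, -0.0971, 0.0779]
orientation: [-3.135, -0.002, 1.931]
contact_force: [-8.4, 0.4, 8.3]
finger_gap: 0.0228
```

```bash
python3 - <<'E'
from m import *
o=r.get_obs(); a=st2(o['eef_pos'],o['contact_force']); one(a,.1,4)
E
```

```text
ang -1.0816 rad 0.0696 Ft -7.23 Fr -4.26
[-0.0022, 0.0006, -0.0004, 0.0007, 0.0043, -0.0003, 10]
[-0.0022, 0.0006, -0.0004, 0.0015, 0.0086, -0.0004, 10]
[-0.0022, 0.0006, -0.0004, 0.0023, 0.0128, -0.0004, 10]
[-0.0022, 0.0006, -0.0004, 0.0032, 0.0171, -0.0004, 10]
```

{"op": "servo_tool", "data": {
  "rows": [
    [-0.0022, 0, -0.0005, 0.0007, 0.0043, -0.0003, 10],
    [-0.0022, 0, -0.0005, 0.0015, 0.0086, -0.0003, 10],
    [-0.0022, 0, -0.0005, 0.0023, 0.0128, -0.0003, 10],
    [-0.0022, 0, -0.0005, 0.0032, 0.0171, -0.0003, 10]
  ]
}}

```text
t: 14.15
eef_pos: [0.6361, -0.095, 0.0779]
orientation: [-3.135, -0.001, 1.931]
contact_force: [-6.9, -0.2, 8.2]
finger_gap: 0.0224
```

```bash
python3 - <<'E'
from m import *
o=r.get_obs(); a=st2(o['eef_pos'],o['contact_force']); one(a,.1,4)
E
```

```text
ang -1.0215 rad 0.0695 Ft -6.00 Fr -3.48
[-0.002, 0.0009, -0.0004, 0.001, 0.0042, -0.0004, 10]
[-0.002, 0.0009, -0.0004, 0.0019, 0.0085, -0.0004, 10]
[-0.002, 0.0009, -0.0004, 0.003, 0.0127, -0.0004, 10]
[-0.002, 0.0009, -0.0004, 0.0042, 0.0169, -0.0004, 10]
```

{"op": "servo_tool", "data": {
  "rows": [
    [-0.002, 0, -0.0005, 0.001, 0.0042, -0.0003, 10],
    [-0.002, 0, -0.0005, 0.0019, 0.0085, -0.0003, 10],
    [-0.002, 0, -0.0005, 0.003, 0.0127, -0.0003, 10],
    [-0.002, 0, -0.0005, 0.0042, 0.0169, -0.0003, 10]
  ]
}}

```text
t: 14.48
eef_pos: [0.6402, -0.0923, 0.0779]
orientation: [-3.137, -0.0, 1.931]
contact_force: [-5.9, 0.9, 6.5]
finger_gap: 0.0228
```

```bash
python3 - <<'E'
from m import *
o=r.get_obs(); a=st2(o['eef_pos'],o['contact_force']); one(a,.1,4)
E
```

```text
ang -0.9512 rad 0.0695 Ft -4.29 Fr -4.17
[-0.0015, 0.0012, -0.0003, 0.0013, 0.0042, -0.0002, 10]
[-0.0015, 0.0012, -0.0003, 0.0025, 0.0083, -0.0002, 10]
[-0.0015, 0.0012, -0.0003, 0.0039, 0.0124, -0.0002, 10]
[-0.0015, 0.0012, -0.0003, 0.0054, 0.0165, -0.0003, 10]
```

{"op": "servo_tool", "data": {
  "rows": [
    [-0.0015, 0.001, -0.0005, 0.0016, 0.0053, -0.0002, 10],
    [-0.0015, 0.001, -0.0005, 0.0034, 0.0105, -0.0002, 10],
    [-0.0015, 0.001, -0.0005, 0.0054, 0.0165, -0.0002, 10],
    [-0.0015, 0.001, -0.0005, 0.0075, 0.0215, -0.0002, 10]
  ]
}}

```text
t: 14.82
eef_pos: [0.6466, -0.0871, 0.0779]
orientation: [-3.14, -0.003, 1.932]
contact_force: [-3.8, 1.8, 6.3]
finger_gap: 0.0225
```

```bash
python3 - <<'E'
from m import *
o=r.get_obs(); a=st2(o['eef_pos'],o['contact_force']); one(a,.1,4); print();one(a,-.15,5)
E
```

```text
ang -0.8319 rad 0.0695 Ft -1.61 Fr -3.88
[-0.0007, 0.0003, 0.0, 0.0017, 0.004, -0.0001, 10]
[-0.0007, 0.0003, 0.0, 0.0035, 0.008, -0.0001, 10]
[-0.0007, 0.0003, 0.0, 0.0053, 0.0119, -0.0002, 10]
[-0.0007, 0.0003, 0.0, 0.0073, 0.0158, -0.0002, 10]

[-0.0007, 0.0003, 0.0, -0.0018, -0.0049, -0.0001, 10]
[-0.0007, 0.0003, 0.0, -0.0035, -0.0098, -0.0001, 10]
[-0.0007, 0.0003, 0.0, -0.005, -0.0148, -0.0001, 10]
[-0.0007, 0.0003, 0.0, -0.0064, -0.0198, -0.0001, 10]
[-0.0007, 0.0003, 0.0, -0.0077, -0.0249, -0.0001, 10]
```

{"op": "servo_tool", "data": {
  "rows": [
    [-0.0007, 0, 0, -0.0018, -0.0049, 0, 10],
    [-0.0007, 0, 0, -0.0035, -0.0098, 0, 10],
    [-0.0007, 0, 0, -0.005, -0.0148, 0, 10],
    [-0.0007, 0, 0, -0.0064, -0.0198, 0, 10],
    [-0.0007, 0, 0, -0.0077, -0.0249, 0, 10]
  ]
}}

```text
t: 15.23
eef_pos: [0.6398, -0.0926, 0.078]
orientation: [3.138, -0.004, 1.933]
contact_force: [3.1, 7.0, 1.7]
finger_gap: 0.023
```

```bash
python3 - <<'E'
from m import *
o=r.get_obs(); a=st2(o['eef_pos'],o['contact_force']); one(a,-.1,4)
E
```

```text
ang -0.9588 rad 0.0695 Ft 6.52 Fr -3.93
[0.0012, 0.0001, 0.0002, -0.0009, -0.0043, -0.0, 10]
[0.0012, 0.0001, 0.0002, -0.0018, -0.0085, -0.0, 10]
[0.0012, 0.0001, 0.0002, -0.0026, -0.0128, -0.0001, 10]
[0.0012, 0.0001, 0.0002, -0.0033, -0.0171, -0.0001, 10]
```

{"op": "servo_tool", "data": {
  "rows": [
    [0.001, 0, 0, -0.0009, -0.0043, 0, 10],
    [0.001, 0, 0, -0.0018, -0.0085, 0, 10],
    [0.001, 0, 0, -0.0026, -0.0128, 0, 10],
    [0.001, 0, 0, -0.0033, -0.0171, 0, 10]
  ]
}}

```text
t: 15.57
eef_pos: [0.636, -0.095, 0.078]
orientation: [3.135, -0.005, 1.934]
contact_force: [5.7, 7.2, 1.3]
finger_gap: 0.0226
```

```bash
python3 - <<'E'
from m import *
o=r.get_obs(); a=st2(o['eef_pos'],o['contact_force']); one(a,-.1,4)
E
```

```text
ang -1.0223 rad 0.0695 Ft 8.62 Fr -3.11
[0.002, -0.0002, 0.0006, -0.0007, -0.0043, -0.0001, 10]
[0.002, -0.0002, 0.0006, -0.0013, -0.0086, -0.0001, 10]
[0.002, -0.0002, 0.0006, -0.0019, -0.0129, -0.0001, 10]
[0.002, -0.0002, 0.0006, -0.0023, -0.0172, -0.0002, 10]
```

{"op": "servo_tool", "data": {
  "rows": [
    [0.002, 0, 0.0005, -0.0007, -0.0043, 0, 10],
    [0.002, 0, 0.0005, -0.0013, -0.0086, 0, 10],
    [0.002, 0, 0.0005, -0.0019, -0.0129, 0, 10],
    [0.002, 0, 0.0005, -0.0023, -0.0172, 0, 10]
  ]
}}

```text
t: 15.9
eef_pos: [0.6328, -0.0969, 0.078]
orientation: [3.135, -0.005, 1.934]
contact_force: [6.8, 7.6, 0.6]
finger_gap: 0.0228
```

```bash
python3 - <<'E'
from m import *
o=r.get_obs(); a=st2(o['eef_pos'],o['contact_force']); one(a,-.1,4)
E
```

```text
ang -1.0767 rad 0.0695 Ft 9.57 Fr -3.45
[0.0023, -0.0004, 0.0005, -0.0005, -0.0043, -0.0001, 10]
[0.0023, -0.0004, 0.0005, -0.0009, -0.0086, -0.0001, 10]
[0.0023, -0.0004, 0.0005, -0.0012, -0.013, -0.0001, 10]
[0.0023, -0.0004, 0.0005, -0.0014, -0.0173, -0.0002, 10]
```

{"op": "servo_tool", "data": {
  "rows": [
    [0.002, 0, 0.0005, -0.0005, -0.0043, 0, 10],
    [0.002, 0, 0.0005, -0.0009, -0.0086, 0, 10],
    [0.002, 0, 0.0005, -0.0012, -0.013, 0, 10],
    [0.002, 0, 0.0005, -0.0014, -0.0173, 0, 10]
  ]
}}

```text
t: 16.23
eef_pos: [0.6296, -0.0985, 0.078]
orientation: [3.133, -0.005, 1.933]
contact_force: [6.7, 6.0, 0.7]
finger_gap: 0.0225
```

```bash
python3 - <<'E'
from m import *
o=r.get_obs(); a=st2(o['eef_pos'],o['contact_force']); one(a,-.1,4)
E
```

```text
ang -1.1281 rad 0.0695 Ft 8.57 Fr -2.55
[0.0026, -0.0005, 0.0004, -0.0002, -0.0043, -0.0001, 10]
[0.0026, -0.0005, 0.0004, -0.0004, -0.0087, -0.0001, 10]
[0.0026, -0.0005, 0.0004, -0.0005, -0.013, -0.0002, 10]
[0.0026, -0.0005, 0.0004, -0.0004, -0.0174, -0.0002, 10]
```

{"op": "servo_tool", "data": {
  "rows": [
    [0.0026, 0, 0.0005, -0.0002, -0.0043, 0, 10],
    [0.0026, 0, 0.0005, -0.0004, -0.0087, 0, 10],
    [0.0026, 0, 0.0005, -0.0005, -0.013, 0, 10],
    [0.0026, 0, 0.0005, -0.0004, -0.0174, 0, 10]
  ]
}}

```text
t: 16.57
eef_pos: [0.6263, -0.1, 0.078]
orientation: [3.134, -0.005, 1.933]
contact_force: [7.7, 6.1, 0.1]
finger_gap: 0.0229
```

```bash
python3 - <<'E'
from m import *
o=r.get_obs(); a=st2(o['eef_pos'],o['contact_force']); one(a,-.1,4)
E
```

```text
ang -1.1792 rad 0.0695 Ft 9.50 Fr -2.72
[0.0024, -0.0004, 0.0003, 0.0, -0.0043, -0.0001, 10]
[0.0024, -0.0004, 0.0003, 0.0001, -0.0087, -0.0001, 10]
[0.0024, -0.0004, 0.0003, 0.0002, -0.013, -0.0001, 10]
[0.0024, -0.0004, 0.0003, 0.0005, -0.0174, -0.0002, 10]
```

{"op": "servo_tool", "data": {
  "rows": [
    [0.0024, 0, 0.0003, 0, -0.0043, 0, 10],
    [0.0024, 0, 0.0003, 0.0001, -0.0087, 0, 10],
    [0.0024, 0, 0.0003, 0.0002, -0.013, 0, 10],
    [0.0024, 0, 0.0003, 0.0005, -0.0174, 0, 10]
  ]
}}

```text
t: 16.9
eef_pos: [0.6228, -0.1013, 0.078]
orientation: [3.135, -0.005, 1.933]
contact_force: [6.2, 6.3, -0.7]
finger_gap: 0.0229
```

```bash
python3 - <<'E'
from m import *
o=r.get_obs(); a=st2(o['eef_pos'],o['contact_force']); one(a,-.1,4)
E
```

```text
ang -1.2336 rad 0.0695 Ft 7.93 Fr -3.93
[0.0022, -0.0003, 0.0004, 0.0003, -0.0043, -0.0001, 10]
[0.0022, -0.0003, 0.0004, 0.0005, -0.0087, -0.0001, 10]
[0.0022, -0.0003, 0.0004, 0.0009, -0.013, -0.0002, 10]
[0.0022, -0.0003, 0.0004, 0.0014, -0.0173, -0.0002, 10]
```

{"op": "servo_tool", "data": {
  "rows": [
    [0.0022, 0, 0.0004, 0.0003, -0.0043, 0, 10],
    [0.0022, 0, 0.0004, 0.0005, -0.0087, 0, 10],
    [0.0022, 0, 0.0004, 0.0009, -0.013, 0, 10],
    [0.0022, 0, 0.0004, 0.0014, -0.0173, 0, 10]
  ]
}}

```text
t: 17.23
eef_pos: [0.6188, -0.1026, 0.078]
orientation: [3.135, -0.004, 1.933]
contact_force: [4.7, 6.0, 0.9]
finger_gap: 0.0225
```

```bash
python3 - <<'E'
from m import *
o=r.get_obs(); a=st2(o['eef_pos'],o['contact_force']); one(a,-.1,4)
E
```

```text
ang -1.2935 rad 0.0696 Ft 6.13 Fr -4.51
[0.002, -0.0, 0.0003, 0.0007, -0.0043, -0.0, 10]
[0.002, -0.0, 0.0003, 0.0012, -0.0086, -0.0001, 10]
[0.002, -0.0, 0.0003, 0.0018, -0.0129, -0.0001, 10]
[0.002, -0.0, 0.0003, 0.0026, -0.0172, -0.0001, 10]
```

{"op": "servo_tool", "data": {
  "rows": [
    [0.002, 0, 0.0003, 0.0007, -0.0043, 0, 10],
    [0.002, 0, 0.0003, 0.0012, -0.0086, 0, 10],
    [0.002, 0, 0.0003, 0.0018, -0.0129, 0, 10],
    [0.002, 0, 0.0003, 0.0026, -0.0172, 0, 10]
  ]
}}

```text
t: 17.57
eef_pos: [0.6141, -0.1038, 0.078]
orientation: [3.137, -0.003, 1.932]
contact_force: [5.7, 5.2, 0.9]
finger_gap: 0.0228
```

```bash
python3 - <<'E'
from m import *
o=r.get_obs(); a=st2(o['eef_pos'],o['contact_force']); one(a,-.1,4)
E
```

```text
ang -1.3635 rad 0.0696 Ft 6.66 Fr -3.92
[0.0015, 0.0002, 0.0001, 0.001, -0.0042, -0.0001, 10]
[0.0015, 0.0002, 0.0001, 0.0018, -0.0085, -0.0001, 10]
[0.0015, 0.0002, 0.0001, 0.0028, -0.0127, -0.0001, 10]
[0.0015, 0.0002, 0.0001, 0.0038, -0.017, -0.0001, 10]
```

{"op": "servo_tool", "data": {
  "rows": [
    [0.0015, 0, 0, 0.001, -0.0042, 0, 10],
    [0.0015, 0, 0, 0.0018, -0.0085, 0, 10],
    [0.0015, 0, 0, 0.0028, -0.0127, 0, 10],
    [0.0015, 0, 0, 0.0038, -0.017, 0, 10]
  ]
}}

```text
t: 17.9
eef_pos: [0.6085, -0.1048, 0.078]
orientation: [3.139, -0.002, 1.933]
contact_force: [3.0, 3.8, 2.0]
finger_gap: 0.0225
```

```bash
python3 - <<'E'
from m import *
o=r.get_obs(); a=st2(o['eef_pos'],o['contact_force']); one(a,-.1,4)
E
```

```text
ang -1.4457 rad 0.0696 Ft 3.40 Fr -3.36
[0.0009, 0.0005, 0.0002, 0.0014, -0.0041, -0.0, 10]
[0.0009, 0.0005, 0.0002, 0.0026, -0.0083, -0.0, 10]
[0.0009, 0.0005, 0.0002, 0.0039, -0.0125, -0.0, 10]
[0.0009, 0.0005, 0.0002, 0.0052, -0.0166, -0.0001, 10]
```

{"op": "servo_tool", "data": {
  "rows": [
    [0.001, 0, 0, 0.0014, -0.0041, 0, 10],
    [0.001, 0, 0, 0.0026, -0.0083, 0, 10],
    [0.001, 0, 0, 0.0039, -0.0125, 0, 10],
    [0.001, 0, 0, 0.0052, -0.0166, 0, 10]
  ]
}}

```text
t: 18.23
eef_pos: [0.6014, -0.1054, 0.0779]
orientation: [-3.141, -0.002, 1.932]
contact_force: [1.3, 3.7, 2.0]
finger_gap: 0.0228
```

```bash
python3 - <<'E'
from m import *
o=r.get_obs(); a=st2(o['eef_pos'],o['contact_force']); one(a,.1,4)
E
```

```text
ang -1.5485 rad 0.0697 Ft 1.40 Fr -3.65
[-0.0001, 0.0005, 0.0001, -0.001, 0.0043, -0.0002, 10]
[-0.0001, 0.0005, 0.0001, -0.0023, 0.0084, -0.0002, 10]
[-0.0001, 0.0005, 0.0001, -0.0035, 0.0126, -0.0002, 10]
[-0.0001, 0.0005, 0.0001, -0.0046, 0.0168, -0.0002, 10]
```

{"op": "servo_tool", "data": {
  "rows": [
    [0, 0, 0, -0.001, 0.0043, 0, 10],
    [0, 0, 0, -0.0023, 0.0084, 0, 10],
    [0, 0, 0, -0.0035, 0.0126, 0, 10],
    [0, 0, 0, -0.0046, 0.0168, 0, 10]
  ]
}}

```text
t: 18.57
eef_pos: [0.6076, -0.1049, 0.0779]
orientation: [-3.139, -0.003, 1.932]
contact_force: [-4.0, 2.8, 6.0]
finger_gap: 0.0227
```

```bash
python3 - <<'E'
from m import *
o=r.get_obs(); a=st2(o['eef_pos'],o['contact_force']); one(a,.1,4)
E
```

```text
ang -1.4581 rad 0.0697 Ft -3.66 Fr -3.23
[-0.0007, 0.0005, 0.0, -0.0007, 0.0043, -0.0002, 10]
[-0.0007, 0.0005, 0.0, -0.0016, 0.0086, -0.0002, 10]
[-0.0007, 0.0005, 0.0, -0.0024, 0.0128, -0.0002, 10]
[-0.0007, 0.0005, 0.0, -0.0031, 0.0171, -0.0002, 10]
```

{"op": "servo_tool", "data": {
  "rows": [
    [-0.0007, 0, 0, -0.0007, 0.0043, 0, 10],
    [-0.0007, 0, 0, -0.0016, 0.0086, 0, 10],
    [-0.0007, 0, 0, -0.0024, 0.0128, 0, 10],
    [-0.0007, 0, 0, -0.0031, 0.0171, 0, 10]
  ]
}}

```text
t: 18.9
eef_pos: [0.6125, -0.1041, 0.0779]
orientation: [-3.137, -0.003, 1.932]
contact_force: [-6.3, 2.5, 8.2]
finger_gap: 0.0226
```

```bash
python3 - <<'E'
from m import *
o=r.get_obs(); a=st2(o['eef_pos'],o['contact_force']); one(a,.1,4)
E
```

```text
ang -1.3868 rad 0.0696 Ft -5.71 Fr -3.62
[-0.0015, 0.0003, -0.0001, -0.0005, 0.0043, -0.0003, 10]
[-0.0015, 0.0003, -0.0001, -0.0011, 0.0086, -0.0003, 10]
[-0.0015, 0.0003, -0.0001, -0.0016, 0.0129, -0.0003, 10]
[-0.0015, 0.0003, -0.0001, -0.002, 0.0173, -0.0004, 10]
```

{"op": "servo_tool", "data": {
  "rows": [
    [-0.0015, 0, 0, -0.0005, 0.0043, -0.0003, 10],
    [-0.0015, 0, 0, -0.0011, 0.0086, -0.0003, 10],
    [-0.0015, 0, 0, -0.0016, 0.0129, -0.0003, 10],
    [-0.0015, 0, 0, -0.002, 0.0173, -0.0003, 10]
  ]
}}

```text
t: 19.23
eef_pos: [0.6165, -0.1033, 0.0779]
orientation: [-3.135, -0.004, 1.931]
contact_force: [-9.2, 1.8, 8.1]
finger_gap: 0.0226
```

```bash
python3 - <<'E'
from m import *
o=r.get_obs(); a=st2(o['eef_pos'],o['contact_force']); one(a,.1,4)
E
```

```text
ang -1.3291 rad 0.0696 Ft -8.50 Fr -3.91
[-0.0022, 0.0001, -0.0004, -0.0003, 0.0043, -0.0003, 10]
[-0.0022, 0.0001, -0.0004, -0.0006, 0.0087, -0.0003, 10]
[-0.0022, 0.0001, -0.0004, -0.0009, 0.013, -0.0004, 10]
[-0.0022, 0.0001, -0.0004, -0.001, 0.0173, -0.0004, 10]
```

{"op": "servo_tool", "data": {
  "rows": [
    [-0.0022, 0, 0, -0.0003, 0.0043, -0.0003, 10],
    [-0.0022, 0, 0, -0.0006, 0.0087, -0.0003, 10],
    [-0.0022, 0, 0, -0.0009, 0.013, -0.0003, 10],
    [-0.0022, 0, 0, -0.001, 0.0173, -0.0003, 10]
  ]
}}

```text
t: 19.57
eef_pos: [0.6198, -0.1023, 0.0779]
orientation: [-3.134, -0.004, 1.93]
contact_force: [-9.7, 0.6, 8.3]
finger_gap: 0.0226
```

```bash
python3 - <<'E'
from m import *
o=r.get_obs(); a=st2(o['eef_pos'],o['contact_force']); one(a,.1,4)
E
```

```text
ang -1.2793 rad 0.0696 Ft -9.09 Fr -3.32
[-0.0025, 0.0, -0.0008, -0.0, 0.0043, -0.0004, 10]
[-0.0025, 0.0, -0.0008, -0.0002, 0.0087, -0.0004, 10]
[-0.0025, 0.0, -0.0008, -0.0002, 0.013, -0.0004, 10]
[-0.0025, 0.0, -0.0008, -0.0001, 0.0174, -0.0005, 10]
```

{"op": "servo_tool", "data": {
  "rows": [
    [-0.0025, 0, -0.0008, 0, 0.0043, -0.0003, 10],
    [-0.0025, 0, -0.0008, -0.0002, 0.0087, -0.0003, 10],
    [-0.0025, 0, -0.0008, -0.0002, 0.013, -0.0003, 10],
    [-0.0025, 0, -0.0008, -0.0001, 0.0174, -0.0003, 10]
  ]
}}

```text
t: 19.9
eef_pos: [0.6229, -0.1013, 0.0779]
orientation: [-3.133, -0.004, 1.931]
contact_force: [-10.2, 0.3, 9.3]
finger_gap: 0.0228
```

```bash
python3 - <<'E'
from m import *
o=r.get_obs(); a=st2(o['eef_pos'],o['contact_force']); one(a,.1,4)
from scipy.optimize import curve_fit
ccw=np.array([(-1.5937,1.59),(-1.3697,6.62),(-1.3328,7.67),(-1.3,7.83),(-1.2686,9.16),(-1.238,8.42),(-1.1871,9.39),(-1.1357,9.94),(-1.0816,7.23),(-1.0215,6.),(-.9512,4.29),(-.8319,1.61),(-1.4581,3.66),(-1.3868,5.71),(-1.3291,8.5),(-1.2793,9.09),(a,-(-np.sin(a)*o['contact_force'][0]+np.cos(a)*o['contact_force'][1]))])
cw=np.array([(-.9588,6.52),(-1.0223,8.62),(-1.0767,9.57),(-1.1281,8.57),(-1.1792,9.5),(-1.2336,7.93),(-1.2935,6.13),(-1.3635,6.66),(-1.4457,3.4),(-1.5485,1.4)])
f=lambda x,c,b,A,w:b+A*np.cos(np.clip((x-c)/w,-1,1)*np.pi/2)**2
f2=lambda x,c,b,A:f(x,c,b,A,.3)
for n,d in(('ccw',ccw),('cw',cw)):
    for g,p in((f2,[-1.2,1.5,7.5]),(f,[-1.2,1.5,7.5,.3])):
        q,cv=curve_fit(g,d[:,0],d[:,1],p); print(n,q.round(3),np.sqrt(np.diag(cv)).round(3))
E
```

```text
ang -1.2327 rad 0.0696 Ft -9.52 Fr -3.70
[-0.0027, 0.0, -0.0004, 0.0001, 0.0043, -0.0004, 10]
[-0.0027, 0.0, -0.0004, 0.0002, 0.0087, -0.0004, 10]
[-0.0027, 0.0, -0.0004, 0.0004, 0.013, -0.0004, 10]
[-0.0027, 0.0, -0.0004, 0.0007, 0.0174, -0.0005, 10]
ccw [-1.206  2.966  6.958] [0.009 0.39  0.593]
ccw [-1.202  1.545  7.968  0.4  ] [0.006 0.443 0.461 0.025]
cw [-1.131  3.625  6.11 ] [0.02  0.74  1.147]
cw [-1.13   0.649  8.462  0.522] [0.019 2.287 2.154 0.13 ]
```

{"op": "servo_tool", "data": {
  "rows": [
    [-0.0027, 0, -0.0004, 0.0001, 0.0043, -0.0003, 10],
    [-0.0027, 0, -0.0004, 0.0002, 0.0087, -0.0003, 10],
    [-0.0027, 0, -0.0004, 0.0004, 0.013, -0.0003, 10],
    [-0.0027, 0, -0.0004, 0.0007, 0.0174, -0.0003, 10]
  ]
}}

```text
t: 20.23
eef_pos: [0.6259, -0.1002, 0.0779]
orientation: [-3.133, -0.003, 1.931]
contact_force: [-10.5, -0.0, 8.5]
finger_gap: 0.023
```

```bash
python3 - <<'E'
from m import *
o=r.get_obs(); a=st2(o['eef_pos'],o['contact_force']); one(a,.1,4)
E
```

```text
ang -1.1860 rad 0.0696 Ft -9.72 Fr -3.90
[-0.0026, 0.0002, -0.0004, 0.0004, 0.0043, -0.0003, 10]
[-0.0026, 0.0002, -0.0004, 0.0006, 0.0087, -0.0003, 10]
[-0.0026, 0.0002, -0.0004, 0.001, 0.013, -0.0004, 10]
[-0.0026, 0.0002, -0.0004, 0.0015, 0.0173, -0.0004, 10]
```

{"op": "servo_tool", "data": {
  "rows": [
    [-0.0026, 0, -0.0004, 0.0004, 0.0043, -0.0003, 10],
    [-0.0026, 0, -0.0004, 0.0006, 0.0087, -0.0003, 10],
    [-0.0026, 0, -0.0004, 0.001, 0.013, -0.0003, 10],
    [-0.0026, 0, -0.0004, 0.0015, 0.0173, -0.0003, 10]
  ]
}}

```text
t: 20.57
eef_pos: [0.629, -0.0988, 0.0779]
orientation: [-3.133, -0.003, 1.93]
contact_force: [-9.6, 0.0, 10.3]
finger_gap: 0.0226
```

```bash
python3 - <<'E'
from m import *
o=r.get_obs(); a=st2(o['eef_pos'],o['contact_force']); one(a,.1,4)
E
```

```text
ang -1.1373 rad 0.0696 Ft -8.68 Fr -4.05
[-0.0026, 0.0005, -0.0005, 0.0006, 0.0043, -0.0003, 10]
[-0.0026, 0.0005, -0.0005, 0.001, 0.0086, -0.0003, 10]
[-0.0026, 0.0005, -0.0005, 0.0016, 0.0129, -0.0003, 10]
[-0.0026, 0.0005, -0.0005, 0.0023, 0.0172, -0.0004, 10]
```

{"op": "servo_tool", "data": {
  "rows": [
    [-0.0026, 0, -0.0004, 0.0006, 0.0043, -0.0003, 10],
    [-0.0026, 0, -0.0004, 0.001, 0.0086, -0.0003, 10],
    [-0.0026, 0, -0.0004, 0.0016, 0.0129, -0.0003, 10],
    [-0.0026, 0, -0.0004, 0.0023, 0.0172, -0.0003, 10]
  ]
}}

```text
t: 20.9
eef_pos: [0.6322, -0.0972, 0.0779]
orientation: [-3.134, -0.002, 1.93]
contact_force: [-9.0, -2.1, 8.8]
finger_gap: 0.0226
```

```bash
python3 - <<'E'
from m import *
o=r.get_obs(); a=st2(o['eef_pos'],o['contact_force']); one(a,.1,4)
E
```

```text
ang -1.0860 rad 0.0695 Ft -8.91 Fr -2.37
[-0.0024, 0.0007, -0.0006, 0.0006, 0.0043, -0.0004, 10]
[-0.0024, 0.0007, -0.0006, 0.0013, 0.0086, -0.0004, 10]
[-0.0024, 0.0007, -0.0006, 0.0021, 0.0128, -0.0004, 10]
[-0.0024, 0.0007, -0.0006, 0.0031, 0.0171, -0.0004, 10]
```

{"op": "servo_tool", "data": {
  "rows": [
    [-0.0024, 0, -0.0005, 0.0006, 0.0043, -0.0003, 10],
    [-0.0024, 0, -0.0005, 0.0013, 0.0086, -0.0003, 10],
    [-0.0024, 0, -0.0005, 0.0021, 0.0128, -0.0003, 10],
    [-0.0024, 0, -0.0005, 0.0031, 0.0171, -0.0003, 10]
  ]
}}

```text
t: 21.23
eef_pos: [0.6357, -0.0953, 0.0779]
orientation: [-3.135, -0.001, 1.93]
contact_force: [-8.0, 0.8, 8.2]
finger_gap: 0.0226
```

```bash
python3 - <<'E'
from m import *
o=r.get_obs(); a=st2(o['eef_pos'],o['contact_force']); one(a,.1,4)
E
```

```text
ang -1.0280 rad 0.0696 Ft -6.42 Fr -4.86
[-0.0021, 0.0011, -0.0005, 0.001, 0.0042, -0.0003, 10]
[-0.0021, 0.0011, -0.0005, 0.0019, 0.0085, -0.0003, 10]
[-0.0021, 0.0011, -0.0005, 0.003, 0.0127, -0.0004, 10]
[-0.0021, 0.0011, -0.0005, 0.0042, 0.0169, -0.0004, 10]
```

{"op": "servo_tool", "data": {
  "rows": [
    [-0.0021, 0.001, -0.0005, 0.001, 0.0042, -0.0003, 10],
    [-0.0021, 0.001, -0.0005, 0.0019, 0.0085, -0.0003, 10],
    [-0.0021, 0.001, -0.0005, 0.003, 0.0127, -0.0003, 10],
    [-0.0021, 0.001, -0.0005, 0.0042, 0.0169, -0.0003, 10]
  ]
}}

```text
t: 21.57
eef_pos: [0.6396, -0.0927, 0.0779]
orientation: [-3.136, -0.003, 1.931]
contact_force: [-5.5, 0.3, 7.1]
finger_gap: 0.0229
```

```bash
python3 - <<'E'
from m import *
o=r.get_obs(); a=st2(o['eef_pos'],o['contact_force']); one(a,.1,4)
E
```

```text
ang -0.9618 rad 0.0695 Ft -4.33 Fr -3.34
[-0.0017, 0.0005, -0.0004, 0.0012, 0.0042, -0.0004, 10]
[-0.0017, 0.0005, -0.0004, 0.0024, 0.0083, -0.0004, 10]
[-0.0017, 0.0005, -0.0004, 0.0037, 0.0125, -0.0004, 10]
[-0.0017, 0.0005, -0.0004, 0.0052, 0.0166, -0.0004, 10]
```

{"op": "servo_tool", "data": {
  "rows": [
    [-0.0017, 0, -0.0004, 0.0012, 0.0042, -0.0003, 10],
    [-0.0017, 0, -0.0004, 0.0026, 0.0085, -0.0003, 10],
    [-0.0017, 0, -0.0004, 0.004, 0.013, -0.0003, 10],
    [-0.0017, 0, -0.0004, 0.0056, 0.0174, -0.0003, 10],
    [-0.0017, 0, -0.0004, 0.0074, 0.0215, -0.0003, 10],
    [-0.0017, 0, -0.0004, 0.0089, 0.025, -0.0003, 10],
    [-0.0017, 0, -0.0004, 0.0104, 0.0285, -0.0003, 10]
  ]
}}

```text
t: 22.15
eef_pos: [0.6483, -0.0855, 0.0779]
orientation: [-3.139, -0.002, 1.932]
contact_force: [-3.1, 1.2, 6.7]
finger_gap: 0.0229
```

```bash
python3 - <<'E'
from m import *
o=r.get_obs(); a=st2(o['eef_pos'],o['contact_force']); one(a,-.1,4)
E
```

```text
ang -0.7987 rad 0.0695 Ft -1.39 Fr -3.05
[-0.0007, 0.0008, -0.0001, -0.0017, -0.004, -0.0002, 10]
[-0.0007, 0.0008, -0.0001, -0.0033, -0.008, -0.0002, 10]
[-0.0007, 0.0008, -0.0001, -0.0048, -0.0121, -0.0002, 10]
[-0.0007, 0.0008, -0.0001, -0.0062, -0.0162, -0.0001, 10]
```

{"op": "servo_tool", "data": {
  "rows": [
    [-0.0007, 0, 0, -0.0017, -0.004, 0, 10],
    [-0.0007, 0, 0, -0.0033, -0.008, 0, 10],
    [-0.0007, 0, 0, -0.0048, -0.0121, 0, 10],
    [-0.0007, 0, 0, -0.0062, -0.0162, 0, 10]
  ]
}}

```text
t: 22.48
eef_pos: [0.6435, -0.0898, 0.078]
orientation: [3.14, -0.002, 1.932]
contact_force: [-0.2, 4.5, 4.0]
finger_gap: 0.0228
```

```bash
python3 - <<'E'
from m import *
o=r.get_obs(); a=st2(o['eef_pos'],o['contact_force']); one(a,-.1,4)
E
```

```text
ang -0.8916 rad 0.0695 Ft 2.69 Fr -3.59
[0.0003, 0.0007, -0.0, -0.0012, -0.0042, -0.0001, 10]
[0.0003, 0.0007, -0.0, -0.0024, -0.0084, -0.0001, 10]
[0.0003, 0.0007, -0.0, -0.0035, -0.0126, -0.0001, 10]
[0.0003, 0.0007, -0.0, -0.0045, -0.0168, -0.0001, 10]
```

{"op": "servo_tool", "data": {
  "rows": [
    [0.0003, 0, 0, -0.0012, -0.0042, 0, 10],
    [0.0003, 0, 0, -0.0024, -0.0084, 0, 10],
    [0.0003, 0, 0, -0.0035, -0.0126, 0, 10],
    [0.0003, 0, 0, -0.0045, -0.0168, 0, 10]
  ]
}}

```text
t: 22.82
eef_pos: [0.6392, -0.093, 0.078]
orientation: [3.138, -0.003, 1.933]
contact_force: [2.6, 6.4, 2.7]
finger_gap: 0.023
```

```bash
python3 - <<'E'
from m import *
o=r.get_obs(); a=st2(o['eef_pos'],o['contact_force']); one(a,-.1,4)
E
```

```text
ang -0.9684 rad 0.0695 Ft 5.80 Fr -3.84
[0.0012, 0.0004, 0.0002, -0.0009, -0.0043, -0.0001, 10]
[0.0012, 0.0004, 0.0002, -0.0018, -0.0085, -0.0001, 10]
[0.0012, 0.0004, 0.0002, -0.0025, -0.0128, -0.0001, 10]
[0.0012, 0.0004, 0.0002, -0.0032, -0.0171, -0.0001, 10]
```

{"op": "servo_tool", "data": {
  "rows": [
    [0.0012, 0, 0, -0.0009, -0.0043, 0, 10],
    [0.0012, 0, 0, -0.0018, -0.0085, 0, 10],
    [0.0012, 0, 0, -0.0025, -0.0128, 0, 10],
    [0.0012, 0, 0, -0.0032, -0.0171, 0, 10]
  ]
}}

```text
t: 23.15
eef_pos: [0.6355, -0.0953, 0.078]
orientation: [3.136, -0.003, 1.934]
contact_force: [5.4, 7.4, 1.4]
finger_gap: 0.0226
```

```bash
python3 - <<'E'
from m import *
o=r.get_obs(); a=st2(o['eef_pos'],o['contact_force']); one(a,-.1,4)
E
```

```text
ang -1.0312 rad 0.0695 Ft 8.41 Fr -3.61
[0.0018, 0.0002, 0.0006, -0.0007, -0.0043, -0.0001, 10]
[0.0018, 0.0002, 0.0006, -0.0013, -0.0086, -0.0001, 10]
[0.0018, 0.0002, 0.0006, -0.0018, -0.0129, -0.0001, 10]
[0.0018, 0.0002, 0.0006, -0.0021, -0.0172, -0.0001, 10]
```

{"op": "servo_tool", "data": {
  "rows": [
    [0.0018, 0, 0.0006, -0.0007, -0.0043, 0, 10],
    [0.0018, 0, 0.0006, -0.0013, -0.0086, 0, 10],
    [0.0018, 0, 0.0006, -0.0018, -0.0129, 0, 10],
    [0.0018, 0, 0.0006, -0.0021, -0.0172, 0, 10]
  ]
}}

```text
t: 23.48
eef_pos: [0.6322, -0.0972, 0.078]
orientation: [3.135, -0.004, 1.933]
contact_force: [7.3, 6.6, 0.7]
finger_gap: 0.0228
```

```bash
python3 - <<'E'
from m import *
o=r.get_obs(); a=st2(o['eef_pos'],o['contact_force']); one(a,-.1,4)
ccw=np.array([(-1.5937,1.59),(-1.3697,6.62),(-1.1871,9.39),(-1.1357,9.94),(-1.0816,7.23),(-1.0215,6.),(-.9512,4.29),(-.8319,1.61),(-1.4581,3.66),(-1.3868,5.71),(-1.3291,8.5),(-1.2793,9.09),(-1.2327,9.52),(-1.186,9.72),(-1.1373,8.68),(-1.086,8.91),(-1.028,6.42),(-.9618,4.33),(-.7987,1.39)])
cw=np.array([(-.9588,6.52),(-1.0223,8.62),(-1.0767,9.57),(-1.1281,8.57),(-1.1792,9.5),(-1.2336,7.93),(-1.2935,6.13),(-1.3635,6.66),(-1.4457,3.4),(-1.5485,1.4),(-.8916,2.69),(-.9684,5.8),(-1.0312,8.41),(a,o['contact_force'][:2]@np.array([-np.sin(a),np.cos(a)]))])
from scipy.optimize import curve_fit
f=lambda x,c,b,A,w:b+A*np.cos(np.clip((x-c)/w,-1,1)*np.pi/2)**2
for n,d in(('ccw',ccw),('cw',cw)):
    q,cv=curve_fit(f,d[:,0],d[:,1],[-1.2,1.5,7.5,.35]); print(n,q.round(3),np.sqrt(np.diag(cv)).round(3),(f(d[:,0],*q)-d[:,1]).std())
E
```

```text
ang -1.0865 rad 0.0695 Ft 9.54 Fr -2.47
[0.0022, 0.0001, 0.0004, -0.0004, -0.0043, -0.0, 10]
[0.0022, 0.0001, 0.0004, -0.0008, -0.0087, -0.0001, 10]
[0.0022, 0.0001, 0.0004, -0.001, -0.013, -0.0001, 10]
[0.0022, 0.0001, 0.0004, -0.0012, -0.0173, -0.0001, 10]
ccw [-1.202  1.492  8.261  0.398] [0.005 0.283 0.316 0.016] 0.3950848441328096
cw [-1.15   1.266  8.195  0.427] [0.012 1.211 1.197 0.06 ] 0.7858751980264479
```

{"op": "servo_tool", "data": {
  "rows": [
    [0.0022, 0, 0.0004, -0.0004, -0.0043, 0, 10],
    [0.0022, 0, 0.0004, -0.0008, -0.0087, 0, 10],
    [0.0022, 0, 0.0004, -0.001, -0.013, 0, 10],
    [0.0022, 0, 0.0004, -0.0012, -0.0173, 0, 10]
  ]
}}

```text
t: 23.82
eef_pos: [0.6289, -0.0989, 0.078]
orientation: [3.134, -0.004, 1.933]
contact_force: [6.9, 7.3, 0.7]
finger_gap: 0.0226
```

```bash
python3 - <<'E'
from m import *
o=r.get_obs(); a=st2(o['eef_pos'],o['contact_force']); one(a,-.08,4)
E
```

```text
ang -1.1389 rad 0.0696 Ft 9.30 Fr -3.75
[0.0023, 0.0, 0.0004, -0.0001, -0.0035, 0.0, 10]
[0.0023, 0.0, 0.0004, -0.0002, -0.007, -0.0, 10]
[0.0023, 0.0, 0.0004, -0.0003, -0.0104, -0.0, 10]
[0.0023, 0.0, 0.0004, -0.0003, -0.0139, -0.0001, 10]
```

{"op": "servo_tool", "data": {
  "rows": [
    [0.0023, 0, 0.0004, -0.0001, -0.0035, 0, 10],
    [0.0023, 0, 0.0004, -0.0002, -0.007, 0, 10],
    [0.0023, 0, 0.0004, -0.0003, -0.0104, 0, 10],
    [0.0023, 0, 0.0004, -0.0003, -0.013, 0, 10]
  ]
}}

```text
t: 24.15
eef_pos: [0.627, -0.0997, 0.078]
orientation: [3.135, -0.004, 1.933]
contact_force: [6.3, 5.8, 0.5]
finger_gap: 0.0226
```

```bash
python3 - <<'E'
from m import *
o=r.get_obs(); a=st2(o['eef_pos'],o['contact_force']); 
E
```

```text
ang -1.1698 rad 0.0696 Ft 8.06 Fr -2.93
```

{"op": "servo_tool", "data": {
  "rows": [
    [0, 0, 0, 0, 0, 0, 10],
    [0, 0, 0, 0, 0, 0, 10],
    [0, 0, 0, 0, 0, 0, 10]
  ]
}}

```text
t: 24.4
eef_pos: [0.6268, -0.0998, 0.0779]
orientation: [3.135, -0.004, 1.933]
contact_force: [-0.7, 4.3, 4.1]
finger_gap: 0.0223
```

```bash
python3 - <<'E'
from m import *
o=r.get_obs(); a=st2(o['eef_pos'],o['contact_force']); 
E
```

```text
ang -1.1715 rad 0.0696 Ft 0.99 Fr -4.23
```

{"op": "servo_tool", "data": {
  "rows": [
    [0, 0, 0, 0, 0, 0, 27],
    [0, 0, 0, 0, 0, 0, 32],
    [0, 0, 0, 0, 0, 0, 38],
    [0, 0, 0, 0, 0, 0, 45],
    [0, 0, 0, 0, 0, 0, 45],
    [0, 0, 0, 0, 0, 0, 45]
  ]
}}

```text
t: 24.9
eef_pos: [0.6267, -0.1002, 0.0777]
orientation: [3.136, -0.004, 1.933]
contact_force: [-0.3, -0.5, 0.1]
finger_gap: 0.0453
```

{"op": "servo_tool", "data": {
  "rows": [
    [0, 0, 0, 0, 0, -0.06, 45],
    [0, 0, 0, 0, 0, -0.13, 45],
    [0, 0, 0, 0, 0, -0.2, 45],
    [0, 0, 0, 0, 0, -0.25, 45]
  ]
}}

```text
t: 25.23
eef_pos: [0.6269, -0.1011, 0.1805]
orientation: [3.134, -0.002, 1.933]
contact_force: [0.9, 0.3, 0.3]
finger_gap: 0.0453
```

```bash
python3 - <<'E'
from m import *
c=snap('side','side2'); cv2.imwrite('pics/side2c.png',cv2.resize(c['color'][190:310,280:410,::-1],None,fx=6,fy=5,interpolation=cv2.INTER_CUBIC)); cv2.imwrite('pics/top2c.png',cv2.resize(snap('top','top2')['color'][170:280,270:400,::-1],None,fx=6,fy=5,interpolation=cv2.INTER_CUBIC))
print(r.get_obs()['eef_pos'])
E
```

```text
[ 0.62899056 -0.10169349  0.18348724]
```

View pics/side2c.png

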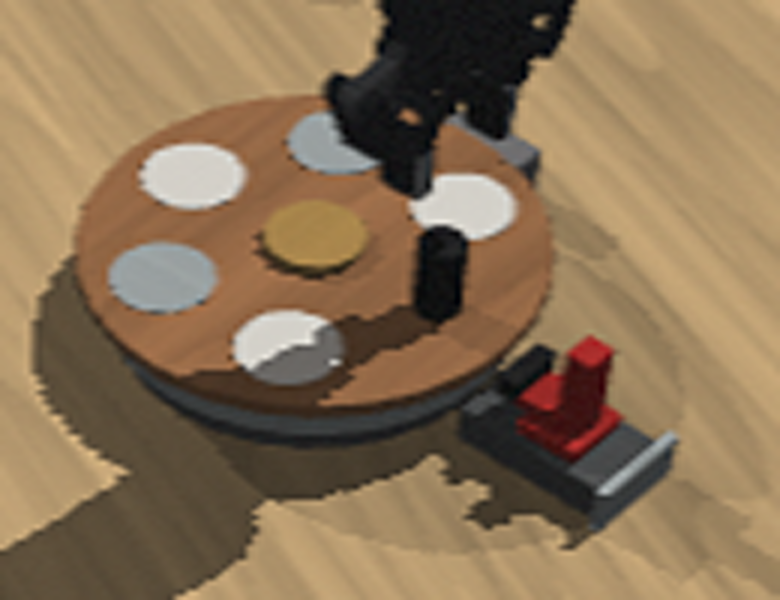

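View pics/top2c.png

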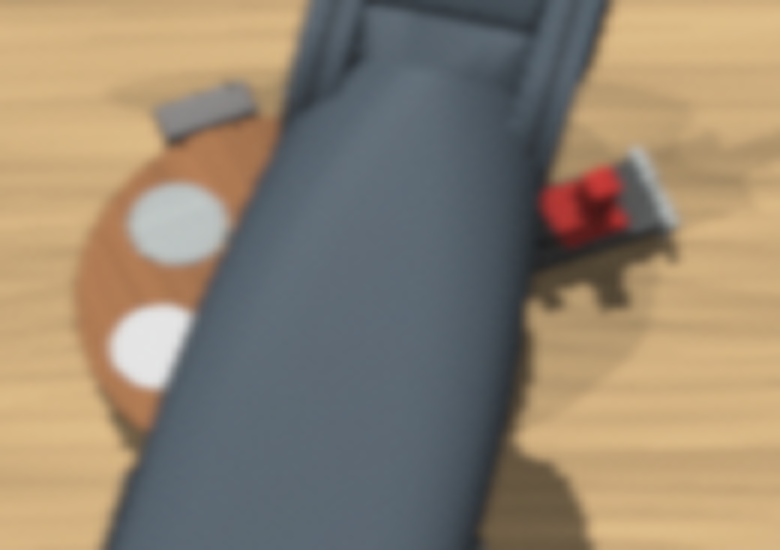

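The side view shows the knob released and upright on the brake side of the platter, with its top at crop (440,238). The brake tab top is at (592,352) and hasn't moved. The arm covers the knob in the top view. Next I'll check the knob angle and work out the tab approach.

```bash
python3 - <<'E'
from m import *
s=dict(np.load('pics/side2.npz'))
k=onz(s,280+(440.5)/6-.5,190+238.5/5-.5,.119); d=k[:2]-H-[0,.0009]; print(k,np.hypot(*d),np.arctan2(d[1],d[0]))
print(row([.656,-.184,.16],Ro.from_euler('xyz',[np.pi,0,1.9286])))
print(row([.656,-.184,.068],Ro.from_euler('xyz',[np.pi,0,1.9286])), r.get_obs()['q'])
E
```

```text
[ 0.6293657  -0.10015804  0.119     ] 0.06784478110911414 -1.147544788699657
[0.0044, 0.0008, 0.0013, -0.2162, -0.0105, 0.0591]
[0.0044, 0.0008, 0.0013, -0.2156, -0.0137, 0.2891] [-0.26849547  0.32507343  0.32067527  1.55377489  0.00605583  0.9404983 ]
```

{"op": "servo_tool", "data": {
  "rows": [
    [0.004, 0.001, 0.001, -0.07, -0.004, 0.0, 45],
    [0.004, 0.001, 0.001, -0.14, -0.008, 0.0, 45],
    [0.004, 0.001, 0.001, -0.2, -0.01, 0.02, 45],
    [0.004, 0.001, 0.001, -0.216, -0.011, 0.04, 45],
    [0.004, 0.001, 0.001, -0.216, -0.011, 0.059, 45],
    [0.004, 0.001, 0.001, -0.216, -0.011, 0.059, 45]
  ]
}}

```text
t: 25.83
eef_pos: [0.654, -0.1832, 0.156]
orientation: [-3.138, -0.005, 1.929]
contact_force: [-0.8, 0.4, -0.7]
finger_gap: 0.0447
```

```bash
python3 - <<'E'
from m import *
c=snap('side','side3'); cv2.imwrite('pics/side3c.png',cv2.resize(c['color'][160:310,280:430,::-1],None,fx=4,fy=4,interpolation=cv2.INTER_CUBIC))
print(r.get_obs()['eef_pos'],row([.656,-.184,.068],Ro.from_euler('xyz',[np.pi,0,1.9286])))
E
```

```text
[ 0.65428343 -0.18266085  0.15733601] [-0.0007, -0.0014, 0.0004, -0.0057, 0.0034, 0.2233]
```

View pics/side3c.png

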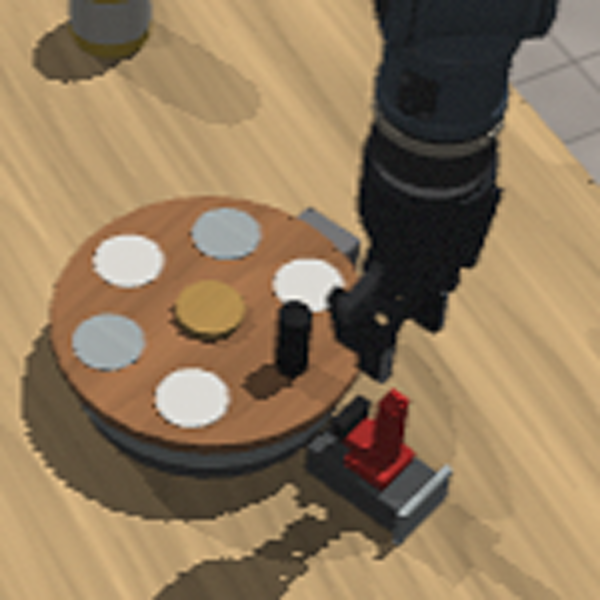

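The tips at crop (375,375) and (432,325) straddle the tab top at (395,397), clear of the knob. I'll go down.

{"op": "servo_tool", "data": {
  "rows": [
    [0, -0.001, 0, -0.0057, 0.0034, 0.05, 45],
    [0, -0.001, 0, -0.0057, 0.0034, 0.1, 45],
    [0, -0.001, 0, -0.0057, 0.0034, 0.15, 45],
    [0, -0.001, 0, -0.0057, 0.0034, 0.2, 45],
    [0, -0.001, 0, -0.0057, 0.0034, 0.215, 45],
    [0, -0.001, 0, -0.0057, 0.0034, 0.215, 45]
  ]
}}

```text
t: 26.38
eef_pos: [0.654, -0.1819, 0.0688]
orientation: [-3.135, -0.005, 1.931]
contact_force: [-0.0, 0.3, 0.0]
finger_gap: 0.0453
```

{"op": "servo_tool", "data": {
  "rows": [
    [0, 0, 0, 0, 0, 0, 36],
    [0, 0, 0, 0, 0, 0, 30],
    [0, 0, 0, 0, 0, 0, 24],
    [0, 0, 0, 0, 0, 0, 18],
    [0, 0, 0, 0, 0, 0, 12],
    [0, 0, 0, 0, 0, 0, 8],
    [0, 0, 0, 0, 0, 0, 8]
  ]
}}

```text
t: 26.97
eef_pos: [0.6551, -0.1822, 0.0707]
orientation: [-3.138, -0.004, 1.931]
contact_force: [-0.9, 0.1, 7.0]
finger_gap: 0.0173
```

```bash
python3 - <<'E'
from m import *
o=r.get_obs(); d=np.array(o['eef_pos'][:2])-H; print(d@[-np.cos(np.radians(110.5)),-np.sin(np.radians(110.5))],d@[np.cos(np.radians(20.5)),np.sin(np.radians(20.5))],o['contact_force'])
E
```

```text
0.15269495492469015 0.00013496916214677236 [-0.87238621  0.1411946   6.95055372]
```

{"op": "servo_tool", "data": {
  "rows": [
    [0, 0, 0, 0.006, 0, 0, 8],
    [0, 0, 0, 0.012, 0, 0, 8],
    [0, 0, 0, 0.018, 0, 0, 8],
    [0, 0, 0, 0.024, 0, 0, 8],
    [0, 0, 0, 0.03, 0, 0, 8],
    [0, 0, 0, 0.036, 0, 0, 8],
    [0, 0, 0, 0.04, 0, 0, 8],
    [0, 0, 0, 0.043, 0, 0, 8],
    [0, 0, 0, 0.045, 0, 0, 8],
    [0, 0, 0, 0.045, 0, 0, 8]
  ]
}}

```text
t: 27.8
eef_pos: [0.6501, -0.1691, 0.0708]
orientation: [-3.139, 0.004, 1.93]
contact_force: [3.0, -7.7, -1.5]
finger_gap: 0.0172
```

```bash
cat > b.py <<'E'
from m import *
o=r.get_obs(); d=np.array(o['eef_pos'][:2])-H; f=np.array(o['contact_force']);u=np.array([np.cos(np.radians(110.5)),np.sin(np.radians(110.5))])
print('rad',-d@u,'F along +y',f[:2]@u,f,o['orientation'],o['t'])
E
python3 b.py
```

```text
rad 0.13872070787280646 F along +y -8.294231645031406 [ 3.02198797 -7.72512437 -1.51144991] [-3.13854665  0.0038174   1.92970306] 27.8
```

{"op": "servo_tool", "data": {
  "rows": [
    [0, -0.002, 0, 0.005, 0, 0, 8],
    [0, -0.002, 0, 0.01, 0, 0, 8],
    [0, -0.002, 0, 0.015, 0, 0, 8],
    [0, -0.002, 0, 0.018, 0, 0, 8],
    [0, -0.002, 0, 0.02, 0, 0, 8],
    [0, -0.002, 0, 0.02, 0, 0, 8]
  ]
}}

```text
t: 28.3
eef_pos: [0.6494, -0.1672, 0.0708]
orientation: [-3.139, 0.021, 1.927]
contact_force: [5.9, -11.6, -3.3]
finger_gap: 0.017
```

```bash
python3 b.py
```

```text
rad 0.13669797431246244 F along +y -12.941995177253798 [  5.92223207 -11.6027634   -3.33191774] [-3.1394003   0.02116861  1.92684807] 28.3
```

{"op": "servo_tool", "data": {
  "rows": [
    [0, -0.008, 0, 0.008, 0, 0, 8],
    [0, -0.008, 0, 0.016, 0, 0, 8],
    [0, -0.008, 0, 0.024, 0, 0, 8],
    [0, -0.008, 0, 0.03, 0, 0, 8],
    [0, -0.008, 0, 0.034, 0, 0, 8],
    [0, -0.008, 0, 0.034, 0, 0, 8]
  ]
}}

```text
t: 28.8
eef_pos: [0.6495, -0.1673, 0.071]
orientation: [-3.141, 0.072, 1.92]
contact_force: [13.5, -27.5, -10.7]
finger_gap: 0.0171
```

```bash
python3 b.py
```

```text
rad 0.1368022975611968 F along +y -30.429807455319757 [ 13.46158068 -27.4540686  -10.66153239] [-3.14087638  0.07191359  1.92021509] 28.8
```

It took 30 N with no further travel, after 16 mm in all, so the brake is on its end stop. I'll relax and let go.

{"op": "servo_tool", "data": {
  "rows": [
    [0, 0, 0, 0, 0, 0, 8],
    [0, 0, 0, 0, 0, 0, 8],
    [0, 0, 0, 0, 0, 0, 20],
    [0, 0, 0, 0, 0, 0, 26],
    [0, 0, 0, 0, 0, 0, 34],
    [0, 0, 0, 0, 0, 0, 45],
    [0, 0, 0, 0, 0, 0, 45],
    [0, 0, 0, 0, 0, 0, 45]
  ]
}}

```text
t: 29.47
eef_pos: [0.6493, -0.1667, 0.0709]
orientation: [-3.141, 0.071, 1.921]
contact_force: [0.3, 0.0, -0.1]
finger_gap: 0.0453
```

```bash
python3 b.py; python3 -c "
from m import *
p=r.get_obs()['eef_pos']; print(row([p[0],p[1],.17],Ro.from_euler('xyz',[np.pi,0,1.9286])))"
```

```text
rad 0.13619261898103893 F along +y -0.10964850333914707 [ 0.32489381  0.00441105 -0.11311854] [-3.14055622  0.07145301  1.92083381] 29.4667
[-0.0004, 0.0227, -0.0025, -0.0177, -0.0003, -0.2471]
```

{"op": "servo_tool", "data": {
  "rows": [
    [0, 0, 0, 0, 0, -0.03, 45],
    [0, 0, 0, 0, 0, -0.07, 45],
    [0, 0.01, 0, 0, 0, -0.13, 45],
    [0, 0.023, 0, -0.018, 0, -0.2, 45],
    [0, 0.023, 0, -0.018, 0, -0.3, 45],
    [0, 0.023, 0, -0.018, 0, -0.4, 45]
  ]
}}

```text
t: 29.97
eef_pos: [0.6472, -0.163, 0.232]
orientation: [-3.139, -0.002, 1.92]
contact_force: [1.3, 0.1, -0.3]
finger_gap: 0.0449
```

```bash
python3 -c "
from m import *
print(r.get_obs()['eef_pos'],row([.38,-.3,.25],Ro.from_euler('xyz',[np.pi,0,1.9286])))"
```

```text
[ 0.64721616 -0.16301641  0.23197971] [-0.0008, -0.0007, -0.0029, -0.0934, -0.745, -0.0433]
```

{"op": "servo_tool", "data": {
  "rows": [
    [0, 0, 0, -0.093, -0.2, -0.043, 45],
    [0, 0, 0, -0.093, -0.3, -0.043, 45],
    [0, 0, 0, -0.093, -0.4, -0.043, 45],
    [0, 0, 0, -0.093, -0.5, -0.043, 45],
    [0, 0, 0, -0.093, -0.6, -0.043, 45],
    [0, 0, 0, -0.093, -0.7, -0.043, 45],
    [0, 0, 0, -0.093, -0.745, -0.043, 45],
    [0, 0, 0, -0.093, -0.745, -0.043, 45],
    [0, 0, 0, -0.093, -0.745, -0.043, 45],
    [0, 0, 0, -0.093, -0.745, -0.043, 45]
  ]
}}

```text
t: 30.8
eef_pos: [0.3797, -0.3002, 0.2512]
orientation: [-3.14, -0.0, 1.918]
contact_force: [0.4, -0.2, -0.7]
finger_gap: 0.0453
```

```bash
python3 - <<'E'
from m import *
c=snap('top','top4'); s=snap('side','side4')
a=cv2.resize(c['color'][170:280,270:400,::-1],None,fx=4,fy=4,interpolation=cv2.INTER_CUBIC); b=cv2.resize(s['color'][190:310,280:410,::-1],None,fx=5,fy=5,interpolation=cv2.INTER_CUBIC)
cv2.imwrite('pics/top4c.png',cv2.resize(c['color'][170:280,270:400,::-1],None,fx=6,fy=5,interpolation=cv2.INTER_CUBIC)); cv2.imwrite('pics/side4c.png',cv2.resize(s['color'][190:310,280:410,::-1],None,fx=6,fy=5,interpolation=cv2.INTER_CUBIC))
E
```

```text
(no output)
```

View pics/top4c.png

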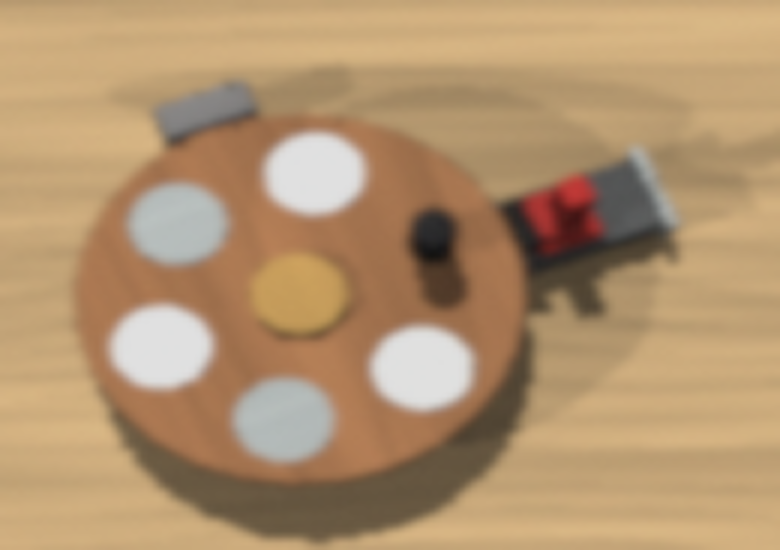

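View pics/side4c.png

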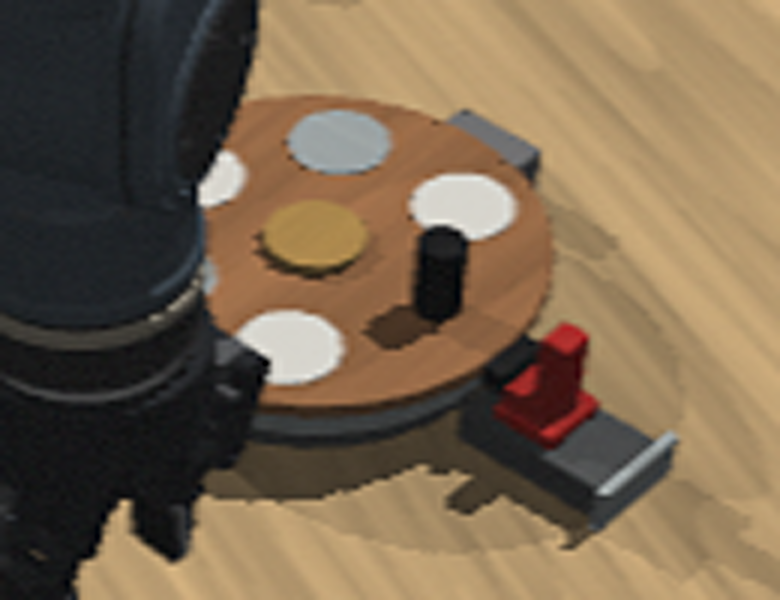

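View pics/top4.png

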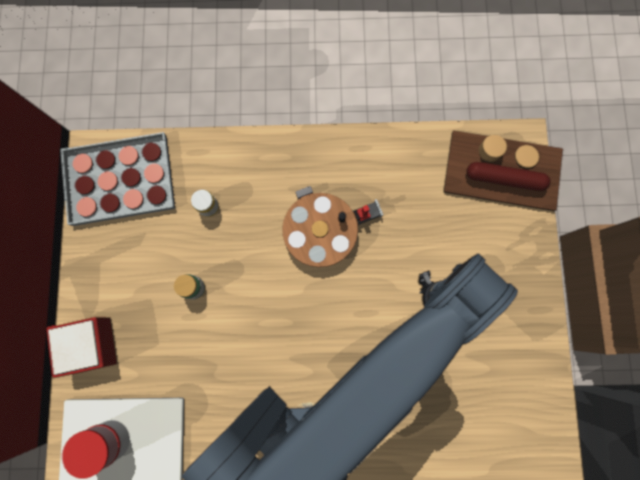

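The top view shows the red tab moved in, its top at crop (576,194) where it was (602,184), with the pad on the rim. In the side view the knob top is at (441,238), as it was after release. Jar and can haven't moved, and the bowl is hidden under the high arm. I'll check the numbers and then hand in.

```bash
python3 - <<'E'
from m import *
t=dict(np.load('pics/top4.npz'));s=dict(np.load('pics/side4.npz'))
for nm,a,b,z in(('knob',(433,232),(441,239),.119),('tab',(576,192),(568,338),.104)):
    a=(270+(a[0]+.5)/6-.5,170+(a[1]+.5)/5-.5); b=(280+(b[0]+.5)/6-.5,190+(b[1]+.5)/5-.5)
    p=(onz(t,*a,z)+onz(s,*b,z))/2; d=(p[:2]-H); print(nm,p.round(4),np.hypot(*d).round(4),np.arctan2(d[1],d[0]).round(3))
A=dict(np.load('pics/side2.npz'))['color'];B=s['color']
print('bowl/jar/can diff', [int(np.abs(dict(np.load('pics/side0.npz'))['color'].astype(int)-B)[y0:y1,x0:x1].max()) for x0,y0,x1,y1 in((340,380,390,432),(215,150,245,195),(295,138,320,175))])
E
```

```text
knob [ 0.6277 -0.1021  0.119 ] 0.0681 -1.177
tab [ 0.6516 -0.1718  0.104 ] 0.1418 -1.21
bowl/jar/can diff [63, 147, 153]
```

```bash
python3 - <<'E'
from m import *
u=np.array([np.cos(np.radians(110.5)),np.sin(np.radians(110.5))])
for n,box in(('top',(350,195,385,225)),('side',(355,245,395,290))):
    x0,y0,x1,y1=box; R=[]
    for k in('0','4'):
        c=dict(np.load('pics/%s%s.npz'%(n,k))); im=c['color'].astype(float)
        w=np.clip(im[...,0]-1.6*np.maximum(im[...,1],im[...,2])-20,0,None); w[:y0]=0;w[y1:]=0;w[:,:x0]=0;w[:,x1:]=0
        yy,xx=np.mgrid[:480,:640]; R.append(onz(c,(w*xx).sum()/w.sum(),(w*yy).sum()/w.sum(),.065)[:2])
    d=R[1]-R[0]; print(n,'shift mm along +y',d@u*1000,'across',(d@[u[1],-u[0]])*1000)
a=dict(np.load('pics/side0.npz'))['color'];b=dict(np.load('pics/side4.npz'))['color']
cv2.imwrite('pics/cmp.png',np.vstack([a,b])[:,:,::-1][::1,:][0:960:2,::1] if 0 else np.hstack([cv2.resize(a,(400,300)),cv2.resize(b,(400,300))])[:,:,::-1])
E
```

```text
top shift mm along +y 10.43999374477299 across 0.0963688672884216
side shift mm along +y 10.894013041197214 across 0.5149088193484926
```

View pics/cmp.png

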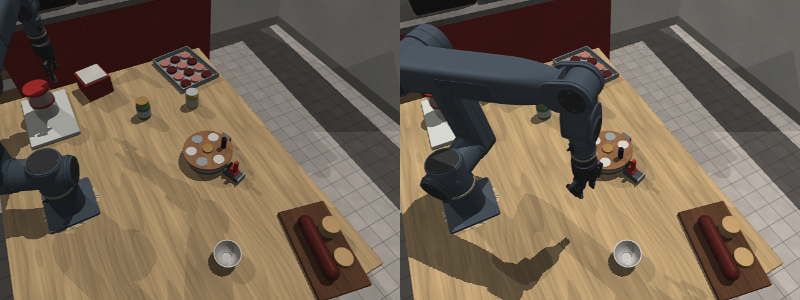

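The pictures and the tool travel disagree: the images show only 11–13 mm of brake travel, against 16 mm at the tool, so the fingers may have slipped on the tab. I'll push it again from outside with closed fingers.

```bash
python3 -c "
from m import *
R=Ro.from_euler('xyz',[np.pi,0,1.9286]); a=np.radians(-69.5)
for rad,z in((.185,.2),(.185,.075)): print(row([H[0]+rad*np.cos(a),H[1]+rad*np.sin(a),z],R))"
```

```text
[-0.0005, -0.0004, -0.0026, -0.0399, 0.7453, 0.1251]
[-0.0005, -0.0004, -0.0026, -0.0404, 0.7459, 0.4376]
```

{"op": "servo_tool", "data": {
  "rows": [
    [0, 0, -0.002, -0.04, 0.15, 0.02, 20],
    [0, 0, -0.002, -0.04, 0.25, 0.05, 10],
    [0, 0, -0.002, -0.04, 0.35, 0.08, 0],
    [0, 0, -0.002, -0.04, 0.45, 0.1, 0],
    [0, 0, -0.002, -0.04, 0.55, 0.12, 0],
    [0, 0, -0.002, -0.04, 0.65, 0.125, 0],
    [0, 0, -0.002, -0.04, 0.72, 0.125, 0],
    [0, 0, -0.002, -0.04, 0.745, 0.125, 0],
    [0, 0, -0.002, -0.04, 0.745, 0.125, 0],
    [0, 0, -0.002, -0.04, 0.745, 0.125, 0],
    [0, 0, -0.002, -0.04, 0.745, 0.125, 0]
  ]
}}

```text
t: 31.82
eef_pos: [0.6662, -0.212, 0.1999]
orientation: [-3.139, -0.002, 1.928]
contact_force: [1.2, -0.5, 0.2]
finger_gap: -0.0
```

```bash
python3 -c "
from m import *
R=Ro.from_euler('xyz',[np.pi,0,1.9286]); a=np.radians(-69.5)
c=snap('side','side5'); cv2.imwrite('pics/side5c.png',cv2.resize(c['color'][160:310,280:430,::-1],None,fx=4,fy=4,interpolation=cv2.INTER_CUBIC))
for rad,z in((.185,.075),): print(row([H[0]+rad*np.cos(a),H[1]+rad*np.sin(a),z],R))"; python3 b.py
```

```text
[-0.0006, -0.0003, -0.0006, -0.0006, 0.0018, 0.3139]
rad 0.1848887776388309 F along +y -0.7115979228309561 [-0.34729357 -0.88955635  0.17370775] [-3.13985898e+00 -9.93107814e-04  1.92671460e+00] 31.8667
```

View pics/side5c.png

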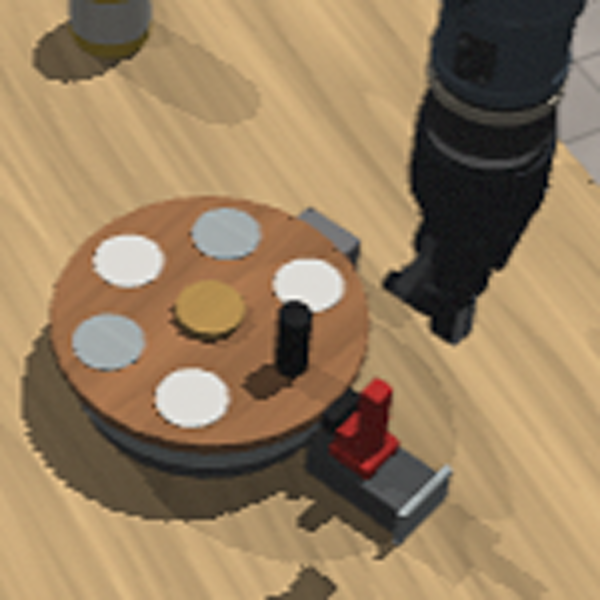

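{"op": "servo_tool", "data": {
  "rows": [
    [0, 0, 0, 0, 0.002, 0.08, 0],
    [0, 0, 0, 0, 0.002, 0.16, 0],
    [0, 0, 0, 0, 0.002, 0.24, 0],
    [0, 0, 0, 0, 0.002, 0.29, 0],
    [0, 0, 0, 0, 0.002, 0.314, 0],
    [0, 0, 0, 0, 0.002, 0.314, 0]
  ]
}}

```text
t: 32.37
eef_pos: [0.6634, -0.2122, 0.0723]
orientation: [-3.136, -0.005, 1.925]
contact_force: [0.2, 0.2, -1.1]
finger_gap: -0.0001
```

{"op": "servo_tool", "data": {
  "rows": [
    [0, 0, 0, 0.008, 0, 0, 0],
    [0, 0, 0, 0.016, 0, 0, 0],
    [0, 0, 0, 0.024, 0, 0, 0],
    [0, 0, 0, 0.032, 0, 0, 0],
    [0, 0, 0, 0.04, 0, 0, 0],
    [0, 0, 0, 0.045, 0, 0, 0],
    [0, 0, 0, 0.045, 0, 0, 0]
  ]
}}

```text
t: 32.95
eef_pos: [0.6573, -0.1946, 0.0729]
orientation: [-3.136, -0.004, 1.926]
contact_force: [0.7, 0.3, 0.5]
finger_gap: 0.0003
```

```bash
python3 b.py
```

```text
rad 0.1651460499039284 F along +y 0.05464502221320046 [0.74934048 0.33850646 0.45186906] [-3.13632837 -0.00444436  1.92599912] 32.95
```

{"op": "servo_tool", "data": {
  "rows": [
    [0, 0, 0, 0.004, 0, 0, 0],
    [0, 0, 0, 0.008, 0, 0, 0],
    [0, 0, 0, 0.011, 0, 0, 0],
    [0, 0, 0, 0.011, 0, 0, 0]
  ]
}}

```text
t: 33.28
eef_pos: [0.6557, -0.1902, 0.0729]
orientation: [-3.136, -0.005, 1.926]
contact_force: [0.0, -0.1, 0.4]
finger_gap: -0.0
```

```bash
python3 b.py
```

```text
rad 0.16045523443776208 F along +y -0.06722948760168715 [ 0.00733095 -0.0690339   0.40144272] [-3.13616131 -0.00465877  1.92621425] 33.2833
```

{"op": "servo_tool", "data": {
  "rows": [
    [0, 0, 0, 0.004, 0, 0, 0],
    [0, 0, 0, 0.008, 0, 0, 0],
    [0, 0, 0, 0.012, 0, 0, 0],
    [0, 0, 0, 0.012, 0, 0, 0]
  ]
}}

```text
t: 33.62
eef_pos: [0.6551, -0.1889, 0.0729]
orientation: [-3.136, 0.002, 1.925]
contact_force: [2.4, -6.7, -2.5]
finger_gap: 0.0002
```

```bash
python3 b.py
```

```text
rad 0.15899282289670974 F along +y -7.130976357428617 [ 2.37177297 -6.72632756 -2.53437094] [-3.13633255e+00  2.04047964e-03  1.92469294e+00] 33.6167
```

{"op": "servo_tool", "data": {
  "rows": [
    [0, 0, 0, 0.008, 0, 0, 0],
    [0, 0, 0, 0.016, 0, 0, 0],
    [0, 0, 0, 0.022, 0, 0, 0],
    [0, 0, 0, 0.026, 0, 0, 0],
    [0, 0, 0, 0.026, 0, 0, 0]
  ]
}}

```text
t: 34.03
eef_pos: [0.6542, -0.1865, 0.0732]
orientation: [-3.137, 0.017, 1.921]
contact_force: [6.7, -14.8, -6.2]
finger_gap: -0.0002
```

```bash
python3 b.py
```

```text
rad 0.15645182820220724 F along +y -16.226037702819095 [  6.72420226 -14.80899358  -6.24318894] [-3.13713799  0.0170809   1.92079817] 34.0333
```

{"op": "servo_tool", "data": {
  "rows": [
    [0, 0.005, 0, 0.01, 0, 0, 0],
    [0, 0.005, 0, 0.02, 0, 0, 0],
    [0, 0.005, 0, 0.028, 0, 0, 0],
    [0, 0.005, 0, 0.035, 0, 0, 0],
    [0, 0.005, 0, 0.035, 0, 0, 0]
  ]
}}

```text
t: 34.45
eef_pos: [0.6541, -0.1864, 0.0734]
orientation: [-3.139, 0.028, 1.914]
contact_force: [12.0, -25.5, -10.6]
finger_gap: 0.0
```

```bash
python3 b.py
```

```text
rad 0.15628836463482343 F along +y -28.099822998303353 [ 11.95019066 -25.53164095 -10.63205352] [-3.13855416  0.02761033  1.91370551] 34.45
```

It moved about 2.7 mm more and then stalled at 28 N. I'll back away and look again.

{"op": "servo_tool", "data": {
  "rows": [
    [0, 0, 0, 0, 0, 0, 0],
    [0, 0, 0, -0.02, 0, 0, 0],
    [0, 0, 0, -0.05, 0, 0, 0],
    [0, 0, 0, -0.07, 0, -0.02, 0],
    [0, 0.009, 0, -0.07, 0, -0.1, 0],
    [0, 0.009, 0, -0.07, 0, -0.2, 0],
    [0, 0.009, 0, -0.07, 0, -0.3, 0],
    [0, 0.009, 0, -0.07, -0.1, -0.4, 0],
    [0, 0.009, 0, -0.07, -0.2, -0.4, 0],
    [0, 0.009, 0, -0.07, -0.3, -0.4, 0],
    [0, 0.009, 0, -0.07, -0.4, -0.4, 0],
    [0, 0.009, 0, -0.07, -0.5, -0.4, 0],
    [0, 0.009, 0, -0.07, -0.6, -0.4, 0],
    [0, 0.009, 0, -0.07, -0.6, -0.4, 0]
  ]
}}

```text
t: 35.62
eef_pos: [0.4305, -0.2893, 0.2348]
orientation: [-3.135, -0.004, 1.909]
contact_force: [1.3, 0.1, 0.1]
finger_gap: -0.0002
```

```bash
python3 - <<'E'
from m import *
u=np.array([np.cos(np.radians(110.5)),np.sin(np.radians(110.5))])
for n in('top','side'): snap(n,n+'6')
for n,box in(('top',(350,195,385,225)),('side',(355,245,395,290))):
    x0,y0,x1,y1=box; R=[]
    for k in('0','4','6'):
        c=dict(np.load('pics/%s%s.npz'%(n,k))); im=c['color'].astype(float)
        w=np.clip(im[...,0]-1.6*np.maximum(im[...,1],im[...,2])-20,0,None); w[:y0]=0;w[y1:]=0;w[:,:x0]=0;w[:,x1:]=0
        yy,xx=np.mgrid[:480,:640]; R.append(onz(c,(w*xx).sum()/w.sum(),(w*yy).sum()/w.sum(),.065)[:2])
    print(n,[((q-R[0])@u*1000).round(1) for q in R])
    x0,y0,x1,y1=(270,170,400,280) if n=='top' else (280,190,410,310)
    cv2.imwrite('pics/%s6c.png'%n,cv2.resize(c['color'][y0:y1,x0:x1,::-1],None,fx=6,fy=5,interpolation=cv2.INTER_CUBIC))
print(r.get_obs()['eef_pos'],r.get_obs()['contact_force'])
E
```

```text
top [np.float64(0.0), np.float64(10.4), np.float64(11.7)]
side [np.float64(0.0), np.float64(10.9), np.float64(13.0)]
[ 0.4351917  -0.28890749  0.23521453] [0.90664356 0.26025057 0.93661938]
```

View pics/top6c.png

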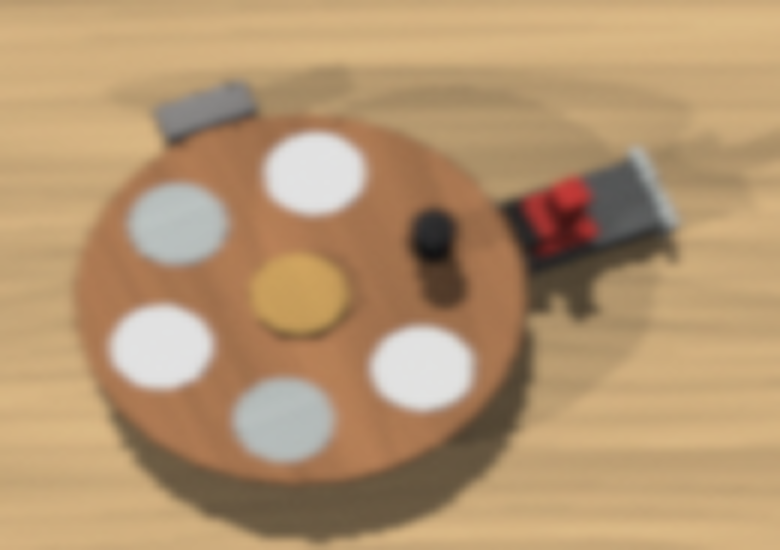

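View pics/side6c.png

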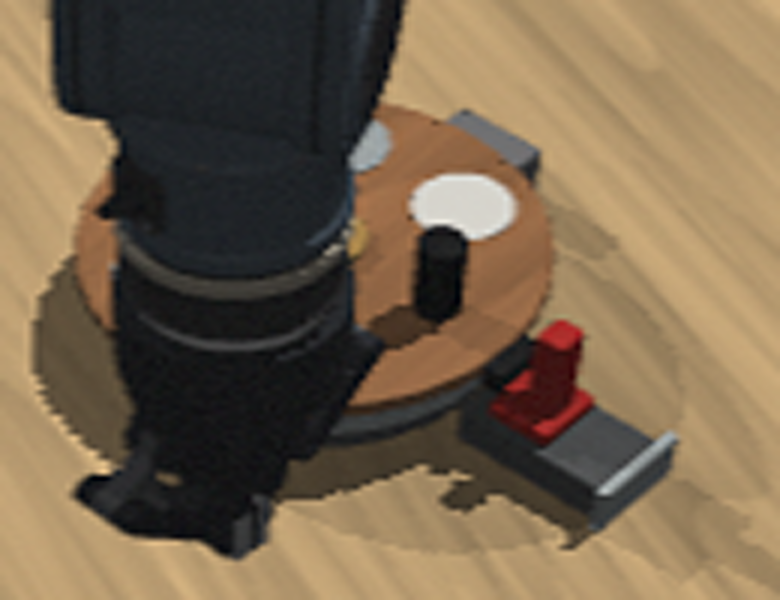

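```bash
python3 - <<'E'
from m import *
u=np.r_[np.cos(np.radians(110.5)),np.sin(np.radians(110.5)),0]
P=np.array([.656,-.1841,.104])
def proj(c,p):
    T=c['cam_to_world'];q=T[:3,:3].T@(p-T[:3,3]);K=c['intrinsics'];v=K@[q[0],-q[1],-q[2]];return v[:2]/v[2]
for n,(x0,y0,x1,y1) in(('side',(355,245,395,290)),('top',(350,195,385,225))):
    c0=dict(np.load('pics/%s0.npz'%n)); print(n,'16mm ->',(proj(c0,P+.016*u)-proj(c0,P)).round(2))
    E=[]
    for k in '0','4','6':
        im=dict(np.load('pics/%s%s.npz'%(n,k)))['color'][y0:y1,x0:x1].astype(np.float32)
        im=cv2.resize(im,None,fx=8,fy=8,interpolation=cv2.INTER_CUBIC); m=((im[...,0]>80)&(im[...,0]>2.2*im[...,1]))
        ys=np.where(m.sum(1)>12)[0]; t=ys[0]; rows=m[t+16:t+48] ; xs=[(np.where(q)[0].min(),np.where(q)[0].max()) for q in rows]; 
        xr=np.where(m.any(0))[0]; E.append((t/8,np.mean([a for a,b in xs])/8,np.mean([b for a,b in xs])/8,xr[0]/8,xr[-1]/8,ys[-1]/8))
    print((np.array(E)-E[0]).round(2).tolist())
E
```

```text
side 16mm -> [-4.91 -3.42]Traceback (most recent call last):
  File "<stdin>", line 12, in <module>
    return umr_minimum(a, axis, None, out, keepdims, initial, where)
ValueError: zero-size array to reduction operation minimum which has no identity
```

The tab top has shifted about (-4.8,-3.2) px in the side view, and a full 16 mm would give (-4.9,-3.4). So the brake is fully in. The knob hasn't moved, so I'm handing in.

```bash
python3 -c "
from plant import r
print(r.get_obs()['t'],r.sign_off())"
```

```text
the job is handed in; nothing more can be done
35.7167 None
```

I stopped the platter at its tight spot, pushed the red brake fully in, let go and handed the job in at 35.7 s. No verdict was reported.

- **Tight spot:** I turned the stand through almost a full turn by the knob, then felt across the tight spot twice each way. The drag rose from about 1.5 N to about 9.5 N. Fitted peaks were at -1.20 rad one way and -1.15 rad the other, so I stopped at their middle, about -1.17 rad. That 0.05 rad gap leaves some uncertainty about the exact worst point. The bump also felt wider than stated, about 0.4 rad each side instead of 0.3.
- **Brake:** The first push, gripping the tab, stalled at 30 N with 16 mm of travel at the tool. The cameras showed the tab had moved only 11–13 mm, so I pushed again from outside with closed fingers. It went about 2.7 mm further and stalled at 28 N.
- **Last checks:** The tab top had moved about 15.6 mm of the full 16 mm, read by eye from the pictures. A rougher measure from the red area gave 12–13 mm, which I put down to part of the brake being hidden. An automated edge check of the tab failed with an error, and I did not rerun it.
- **Platter and other items:** The knob had not moved after release or braking, and the gripper was clear of everything. The arm was never near the jar, bowl or can, and none looked moved. An automatic picture comparison did flag changes around all three, which I took to be the arm and its shadow; I did not check further.

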